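# Unlock and empty the slide-box tray

## Task

Swing the red ratchet pawl up and over until it stays open, then draw the toothed bar right out of its guide and lay it down flat on the blue mat. Now lift the tray by its black handle so that all three slide boxes slide off into the yellow bin, and lower the empty tray gently back to level, leaving the pawl open and the other things on the bench undisturbed.

Things in the scene. Friction and masses are not known exactly. Their poses are not given: they have to be found in the camera images.
- station: discard station, a fixed white stand; origin at bench height. x points from the tray's black handle towards the yellow bin, y along the toothed bar from its blue grip towards the tray, z up; all else of it is square to these axes. In its frame (mm) the bar lies along y at x = -50 on a 50 mm high pedestal, in a tunnel-like guide from y = -185 to -95, 60 wide, top 78 high.
- shield (a point): middle of the front edge (blue) of a clear level splash shield over the pawl, underside 199 mm above the bench. It reaches 101 mm back along station x to two posts, and 42 mm to each side along y. A hand pointing straight down at the pawl would strike it: lean it 22 to 35 degrees, fingers pointing down and towards station +x.
- pawl (a joint): red ratchet pawl over the bar, hinged about the station's x axis; 0 = nose fully down between teeth (about 0 to 0.12 at rest), grows in rad as its free (+y) end lifts and swings over towards the blue grip. Beyond about 1.6 it stays open by its own weight (stop at 1.85); below that it falls back.
- pawl_pivot (a point): point on the pawl's hinge axis, over the middle of the bar, 86 mm above the bench (fixed to the station, with the station's axes)
- pawl_grip (a point): middle of the free part of the pawl's round red finger bar, 14 mm diameter, level, parallel to the station's x axis, sticking out towards the robot (-x) from the pawl. The point is 45 mm from the hinge axis; the bar's free end is 18 mm further along -x, 32 mm of it is clear of the guide on the other side. It may turn between the fingers. Lifting needs under 2 N.
- bar_grip (a point): where to hold the toothed bar: middle of its upright blue grip block, 36 mm (bar's x) by 16 mm (bar's y, along the bar), 66 mm tall from the bar's underside; the point is 46 mm above the bar's underside and 92 mm from the bar's middle along -y. Axes are the bar's own: y along the bar from grip to tip.
- bar_mid (a point): middle of the loose toothed bar: 200 mm long (its y), 22 mm wide, 12 mm high plus 6 mm teeth on top, 0.2 kg; the point is 6 mm above its flat underside. It starts in the guide with its tip over a blue lug of the tray, locking it, and comes out along its -y once the pawl is open; 130 mm frees it from the guide. It stands stably on that underside with the block upright.
- mat: blue mat fixed on the bench, 160 (its x) x 240 (its y) x 3 mm; origin at the centre of its underside
- tray (a joint): aluminium tray hinged along its far edge beside the bin, parallel to the station's y axis; 0 = level, grows in rad as the handle rises (stop at 1.15). It falls back if let go. About 4 N at the handle lifts it. The boxes begin to slide at 0.5 to 0.65.
- tray_handle (a point): middle of the tray's round black handle, 14 mm diameter, 120 mm long, parallel to the station's y axis, 45 mm clear of the tray's wall; it turns with the tray on a radius of 210 mm about the hinge and may turn between the fingers
- tray_hinge (a point): point on the tray's hinge axis, midway across the tray, 100 mm above the bench (fixed to the station, with the station's axes). The tray's floor, 160 x 172 mm inside, is at this height, and is open towards the bin.
- bin_edge (a point): middle of the top of the near wall of the yellow open bin, 70 mm above the bench, just under the tray's open edge; station's axes. The bin's inside reaches from 3 mm to 193 mm beyond this point along x and 115 mm to each side along y; walls 5 mm, all 70 mm high; floor 5 mm above the bench.
- mailer0_c (a point): centre of the green closed slide box, 80 x 30 x 22 mm, 50 g, lying loose on the tray
- mailer1_c (a point): centre of the white closed slide box, 80 x 30 x 22 mm, 50 g, lying loose on the tray
- mailer2_c (a point): centre of the orange closed slide box, 80 x 30 x 22 mm, 50 g, lying loose on the tray
- jar: bystander: screw-top jar, 64 mm across, 90 mm tall, standing behind the splash shield; origin at the centre of its underside, z up
- dishes: bystander: short stack of two white dishes, 90 mm across, 38 mm tall, between the robot and the station; origin at the centre of its underside, z up
- bottle: bystander: white bottle with blue cap, 72 mm across, 170 mm tall; origin at the centre of its underside, z up
- timer: bystander: small white timer box, 70 x 75 x 30 mm; origin at the centre of its underside, z up
There are look-alikes about, which are no part of the job. Of the things shaped like the part that bears mailer1_c, the white one is meant. Of the things that look like the part that bears bar_grip, the larger one is meant.

How it is judged:
By the outcome, as a careful person would: the job done as asked, in the order asked, and still so for the second after the job is handed in, with the robot touching nothing.
It also fails if it takes over 72 s, if anything falls off the work surface, if the arm or the gripper's body presses on something with over 40 N, if the wrist force passes 120 N, or if a joint passes its speed limit or range.

## Robot

A 7-joint arm with a two-finger parallel gripper is mounted at the origin on the work surface. World frame = base frame: x ahead of the robot, y to its left, z up, the work surface at z = 0. Lengths are in m, angles in rad, forces in N, time in s.
With the tool pointing down it reaches from about 0.35 to 0.9 m from the base axis. Payload 7.2 kg.
Tool frame: the origin (TCP) lies between the finger pads; the fingertips stand 11 mm ahead of it and the grasp point (between the pads) lies 8 mm behind it; z points along the fingers, x is the direction in which the jaws open and shut, and the axes are right-handed (so a half turn about z gives the same grasp; the last joint's range is limited). The gripper opens to 85 mm and grips with 20 to 120 N. Pads are 22 mm wide; open, the fingers measure 114 mm over their backs; the gripper's body (76 mm by 85 mm) begins 54 mm behind the grasp point. The pads swing forward as they close: fully open they stand 13 mm farther back than shut.
Start: joints at [-1.401, 0.411, -0.013, 1.596, 0.006, 1.134, -0.082], TCP at [0.147, 0.607, 0.242] pointing down, gripper open.
Joint ranges: [-2.95, 2.95], [-0.29, 1.99], [-1.47, 1.44], [0.14, 2.54], [-1.03, 4.17], [0.13, 1.85], [-2.86, 2.86]. Speed limits (rad/s): [2.39, 2.39, 3.01, 3.01, 3.14, 3.14, 3.14].

## Interface

Orientations are given as a unit quaternion [x, y, z, w].
In Python, from workcell import env, viewer gives the robot as it stands. The module is installed in compiled form; this text tells all that it offers.
- The arm moves only by the shell command python3 -m crank 'ROWS' [OPENING] [FORCE]. ROWS is JSON, a list of rows, each an object of numbers: "dx", "dy", "dz": the shift along the tool's x, y, z in mm; "ax", "ay", "az": the turn, a rotation vector about the tool's x, y, z in degrees. In form: [{"dx": .., "dy": .., "dz": .., "ax": .., "ay": .., "az": ..}, ...]. A call has 1 to 20 rows; each row is the pose to reach, as a shift and turn from the pose commanded when the call began, along the tool's axes at that moment; what a row does not reach only later rows make up. A row lasts 1/10 s, in which the tool goes at most 50 mm and 8.59 degrees, less where a joint would pass 70% of its speed; a pose out of reach is approached as far as the arm can. A call with a gripper value outside its range is refused whole. OPENING is the closure in counts, from 0 (fully open) to 255 (shut), set as the call begins (- or left out, the last holds). The fingers move at their own pace and stop on an object; FORCE is the grip in N (left out, the last holds). Time passes only in rows, so rows that repeat a pose let the fingers close. It gives the time, the measured TCP pose, the force and the opening at its end, in the units of the state.
- env.state(): the state, without advancing time (a new reading comes with each control period).
- viewer.capture(name): name is "scene" or "top" or "wrist"; returns a dict with "img" (480x640x3 uint8, red, green, blue), "vertical_fov" (degrees; the focal length in pixels is half the picture's height over the tangent of half this angle, whatever the lens; pixels are square), "cx", "cy" (the principal point, pixels), "world_to_cam" (4x4, takes a point from world to camera coordinates). Camera axes: x right, y down, z forward; pixel columns grow to the right and rows downward; lengths in m; the calibration is good to about 2 mm. The wrist camera is an equidistant fisheye: a pixel r from the principal point sees the ray r / f radians off the axis. A picture is of the moment at which its call begins. There is no depth.
- env.finish_job(): hands the job in, once; it reports no verdict.
The state is a dict: "t": time; "joints": joint angles; "joint_velocities": joint speeds; "tau": joint torques, N m; "ee_pos": TCP position; "tool_rot": TCP orientation; "force": force on the tool from outside, world axes, zero at the start; "torque": the same for the moment, N m; "finger_gap": opening from 0.0 (shut) to 1.0 (fully open).
Only numpy, scipy, OpenCV 4.12 (cv2) and the standard library are available. Lean on these libraries where they do the work, as an engineer would, in place of code of your own. Each camera call takes 0.05 s, during which the arm holds its last target.

## Working session

There is one attempt and no reset: what is moved stays moved. The work goes in short steps, Python scripts to look and compute and a shell command to move; the robot and the scene stay as the last step left them, time stands still between calls to the robot, and variables do not carry over. Pictures are saved under pics/ and viewed, and the job is handed in when it is done.

```bash
mkdir -p pics; ls; cat > h.py <<'E'
from workcell import env, viewer
import numpy as np, cv2
from scipy.spatial.transform import Rotation as R
def cap(n,f):
    c=viewer.capture(n); cv2.imwrite('pics/'+f+'.png',c['img'][:,:,::-1])
    np.savez('pics/'+f+'.npz',**{k:v for k,v in c.items()}); return c
E
python3 - <<'E'
from h import *
print(env.state())
for n in ('scene','top','wrist'):
    c=cap(n,n+'0'); print(n,c['vertical_fov'],c['cx'],c['cy'],np.round(c['world_to_cam'],4).tolist())
E
```

```text
pics
{'t': 0.0, 'joints': array([-1.40118571,  0.41193177, -0.01273115,  1.59704515,  0.00558107,
        1.13429136, -0.08223589]), 'joint_velocities': array([-5.20763067e-04,  6.79865611e-04,  6.34012781e-04, -7.53807924e-05,
        4.45346385e-05,  5.47362463e-05, -5.77111744e-04]), 'tau': array([ 2.35097787e-04, -6.00622916e+01,  6.82678521e-01, -2.99420589e+01,
        1.39006696e-02,  1.06618533e-02,  1.58744058e-05]), 'ee_pos': array([0.14714462, 0.60693968, 0.24143263]), 'tool_rot': array([ 7.85994996e-01,  6.18232314e-01, -6.15365453e-04,  5.42253622e-04]), 'force': array([-0.17092684,  0.38540381,  0.62986585]), 'torque': array([-0.03584851, -0.0020546 , -0.05435403]), 'finger_gap': 1.0005180842569759}
scene 49.68924408391928 320.3644951850784 240.8094427888704 [[0.8318, 0.5551, -0.0026, -0.507], [0.3022, -0.4567, -0.8367, 0.0186], [-0.4657, 0.6952, -0.5476, 1.5078], [0.0, 0.0, 0.0, 1.0]]
top 56.939140726828086 316.57344044577184 235.47197742943038 [[-0.0078, -1.0, 0.006, 0.1056], [-0.9965, 0.0073, -0.0836, 0.5654], [0.0836, -0.0066, -0.9965, 0.9818], [0.0, 0.0, 0.0, 1.0]]
wrist 65.70646984690485 325.20010347441774 230.78990990188115 [[0.2357, 0.9718, -0.0013, -0.6251], [0.9227, -0.2234, 0.3142, -0.0397], [0.3051, -0.0752, -0.9494, 0.3799], [0.0, 0.0, 0.0, 1.0]]
```

View pics/scene0.png

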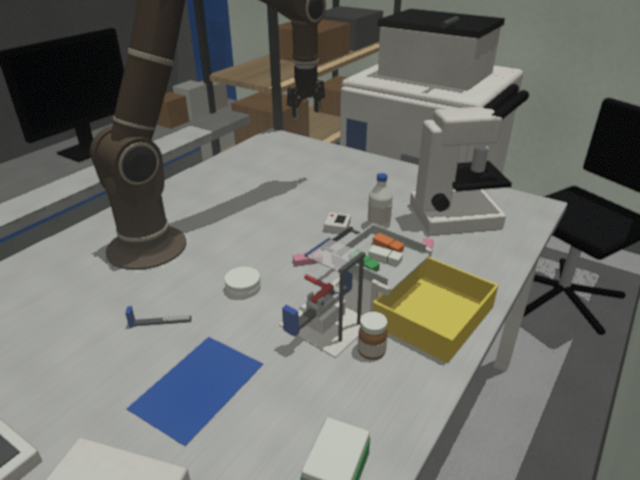

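View pics/top0.png

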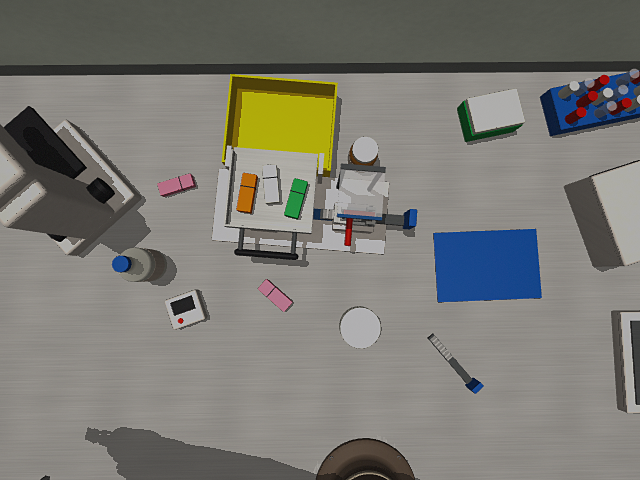

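View pics/wrist0.png

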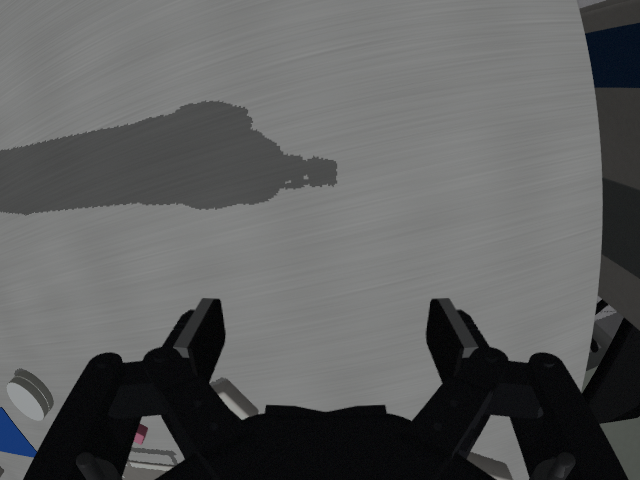

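The top view shows the station at about (300,215), its blue grip at (410,218), the pawl's red bar at (348,232), the tray handle at (266,254), the bin at (280,125) and the mat at (487,265). Look-alikes: a small toothed bar at (455,362), and pink boxes at (176,184) and (275,295). I'll enlarge these.

```bash
python3 - <<'E'
import cv2
a=cv2.imread('pics/top0.png'); s=cv2.imread('pics/scene0.png')
cv2.imwrite('pics/t0a.png',cv2.resize(a[130:270,205:425],None,fx=3.6,fy=3.6,interpolation=cv2.INTER_CUBIC))
cv2.imwrite('pics/s0a.png',cv2.resize(s[215:365,270:450],None,fx=4,fy=4,interpolation=cv2.INTER_CUBIC))
E
```

```text
(no output)
```

View pics/t0a.png

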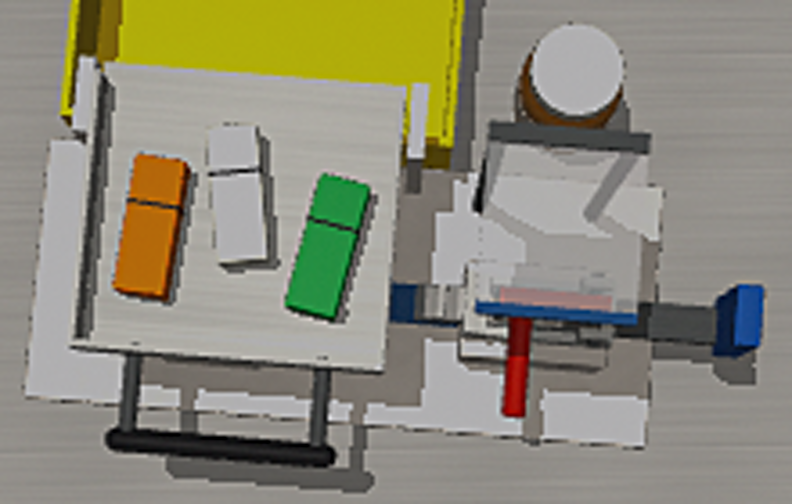

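View pics/s0a.png

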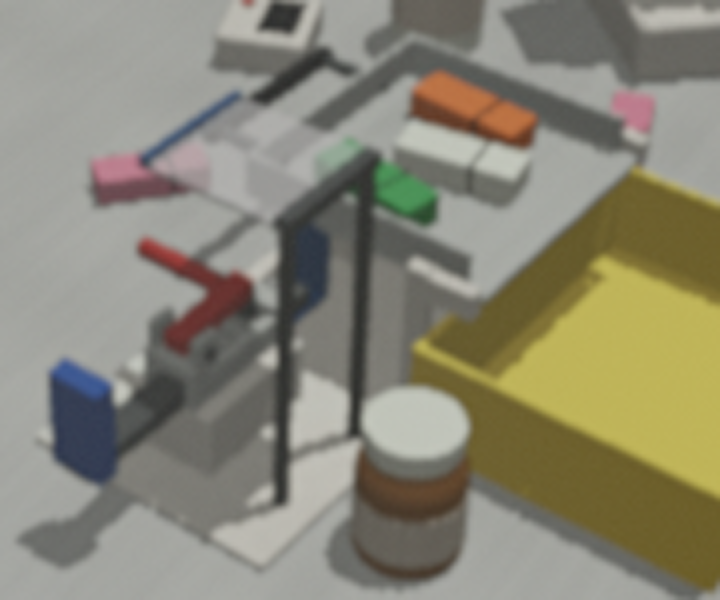

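```bash
cat >> h.py <<'E'
def rays(f,p):
    c=np.load('pics/'+f+'.npz'); p=np.asarray(p,float); T=c['world_to_cam']
    fl=240/np.tan(np.radians(float(c['vertical_fov']))/2)
    x=(p[0]-c['cx']);y=(p[1]-c['cy'])
    if 'w' == f[0]:
        r=np.hypot(x,y); th=r/fl; d=np.array([x/r*np.sin(th),y/r*np.sin(th),np.cos(th)])
    else: d=np.array([x/fl,y/fl,1]); d/=np.linalg.norm(d)
    return -T[:3,:3].T@T[:3,3], T[:3,:3].T@d
def proj(f,P):
    c=np.load('pics/'+f+'.npz');T=c['world_to_cam'];q=T[:3,:3]@np.asarray(P)+T[:3,3]
    fl=240/np.tan(np.radians(float(c['vertical_fov']))/2)
    if f[0]=='w':
        r=np.hypot(q[0],q[1]);th=np.arctan2(r,q[2]);return np.array([c['cx']+q[0]/r*th*fl,c['cy']+q[1]/r*th*fl])
    return np.array([c['cx']+fl*q[0]/q[2],c['cy']+fl*q[1]/q[2]])
def tri(*obs):
    A=np.zeros((3,3));b=np.zeros(3);L=[rays(*o) for o in obs]
    for o,d in L:
        M=np.eye(3)-np.outer(d,d);A+=M;b+=M@o
    P=np.linalg.solve(A,b); return P,[round(1000*np.linalg.norm((np.eye(3)-np.outer(d,d))@(P-o)),1) for o,d in L]
def atz(f,p,z):
    o,d=rays(f,p); return o+d*(z-o[2])/d[2]
E
python3 - <<'E'
from h import *
np.set_printoptions(precision=4,suppress=True)
t=lambda u,v:('top0',(205+(u+.5)/3.6-.5,130+(v+.5)/3.6-.5))
s=lambda u,v:('scene0',(270+(u+.5)/4-.5,215+(v+.5)/4-.5))
for n,a,b in [('pawl free end',(513,410),(148,246)),('shield -y',(636,317),(145,162)),('shield +y',(476,306),(238,97)),('handle +y',(112,437),(325,56)),
 ('grip top -y,+x corner',(762,287),(112,383)),('grip top -x -y?',(750,345),(62,362)),('orange +x',(162,155),(520,118)),('jar top',(577,68),(415,413))]:
    print(n,*tri(t(*a),s(*b)))
print('handle z.1',atz(*t(112,437),.1),atz(*t(330,456),.1))
T=lambda u,v:('top0',(u,v))
print('mat',[atz('top0',p,.003) for p in [(433,234),(536,229),(541,298),(438,302)]])
print('base plate',[atz(*t(*p),.0) for p in [(25,397),(645,446),(662,188)]])
print('jar,dish',atz('top0',(360,327),.038),atz('top0',(364,150),.09))
E
```

```text
pawl free end [0.5435 0.0385 0.0975] [np.float64(1.3), np.float64(1.3)]
shield -y [ 0.5839 -0.018   0.2062] [np.float64(0.8), np.float64(0.8)]
shield +y [0.5901 0.0646 0.2052] [np.float64(0.5), np.float64(0.5)]
handle +y [0.5282 0.2701 0.1047] [np.float64(0.0), np.float64(0.0)]
grip top -y,+x corner [ 0.6139 -0.1004  0.1249] [np.float64(4.9), np.float64(4.9)]
grip top -x -y? [ 0.5796 -0.0951  0.1194] [np.float64(2.8), np.float64(2.8)]
orange +x [0.6871 0.238  0.1307] [np.float64(0.3), np.float64(0.3)]
jar top [ 0.7467 -0.0028  0.0969] [np.float64(0.7), np.float64(0.7)]
handle z.1 [0.5284 0.2709 0.1   ] [0.5164 0.1445 0.1   ]
mat [array([ 0.5693, -0.1692,  0.003 ]), array([ 0.5793, -0.4096,  0.003 ]), array([ 0.42  , -0.4132,  0.003 ]), array([ 0.4128, -0.176 ,  0.003 ])]
base plate [array([0.5596, 0.3447, 0.    ]), array([ 0.525 , -0.0544,  0.    ]), array([ 0.6933, -0.069 ,  0.    ])]
jar,dish [0.3621 0.0074 0.038 ] [ 0.7448 -0.002   0.09  ]
```

```bash
cat >> h.py <<'E'
YAW=np.radians(-4.95)
XS=np.array([np.cos(YAW),np.sin(YAW),0]);YS=np.array([-np.sin(YAW),np.cos(YAW),0])
def ori(lean,jaw):  # tool z leaning to +station x by lean deg; jaw: tool x axis (horizontal)
    l=np.radians(lean); z=np.sin(l)*XS-np.cos(l)*np.array([0,0,1.]); x=np.array(jaw,float); x-=z*(x@z); x/=np.linalg.norm(x)
    return np.c_[x,np.cross(z,x),z]
def delta(P,Rt,s=None):
    s=s or env.state(); R0=R.from_quat(s['tool_rot'])
    d=R0.inv().apply(np.array(P)-s['ee_pos'])*1000; a=np.degrees((R0.inv()*R.from_matrix(Rt)).as_rotvec())
    print('d',np.round(d,1),'a',np.round(a,2)); return d,a
E
python3 - <<'E'
from h import *
delta([.43,.05,.30],ori(28,YS))
E
```

```text
d [-474.9  406.1  -57.7] a [-27.95   2.19  -8.48]
```

```bash
python3 -m crank '[{"dx":-40,"dy":20,"dz":-50},{"dx":-475,"dy":406,"dz":-58,"ax":-28,"ay":2.2,"az":-8.5},{"dx":-475,"dy":406,"dz":-58,"ax":-28,"ay":2.2,"az":-8.5},{"dx":-475,"dy":406,"dz":-58,"ax":-28,"ay":2.2,"az":-8.5},{"dx":-475,"dy":406,"dz":-58,"ax":-28,"ay":2.2,"az":-8.5},{"dx":-475,"dy":406,"dz":-58,"ax":-28,"ay":2.2,"az":-8.5},{"dx":-475,"dy":406,"dz":-58,"ax":-28,"ay":2.2,"az":-8.5},{"dx":-475,"dy":406,"dz":-58,"ax":-28,"ay":2.2,"az":-8.5},{"dx":-475,"dy":406,"dz":-58,"ax":-28,"ay":2.2,"az":-8.5},{"dx":-475,"dy":406,"dz":-58,"ax":-28,"ay":2.2,"az":-8.5},{"dx":-475,"dy":406,"dz":-58,"ax":-28,"ay":2.2,"az":-8.5},{"dx":-475,"dy":406,"dz":-58,"ax":-28,"ay":2.2,"az":-8.5},{"dx":-475,"dy":406,"dz":-58,"ax":-28,"ay":2.2,"az":-8.5},{"dx":-475,"dy":406,"dz":-58,"ax":-28,"ay":2.2,"az":-8.5},{"dx":-475,"dy":406,"dz":-58,"ax":-28,"ay":2.2,"az":-8.5},{"dx":-475,"dy":406,"dz":-58,"ax":-28,"ay":2.2,"az":-8.5}]' 90
python3 - <<'E'
from h import *
c=cap('wrist','w1')
print(env.state()['joints'])
delta([.43,.05,.30],ori(28,YS))
E
```

```text
[-1.40116263  0.41165016 -0.01270939  1.59673472  0.00561551  1.13429512
 -0.08220443]
d [-474.9  406.1  -57.7] a [-27.95   2.18  -8.49]$[0]: bad value
```

View pics/w1.png

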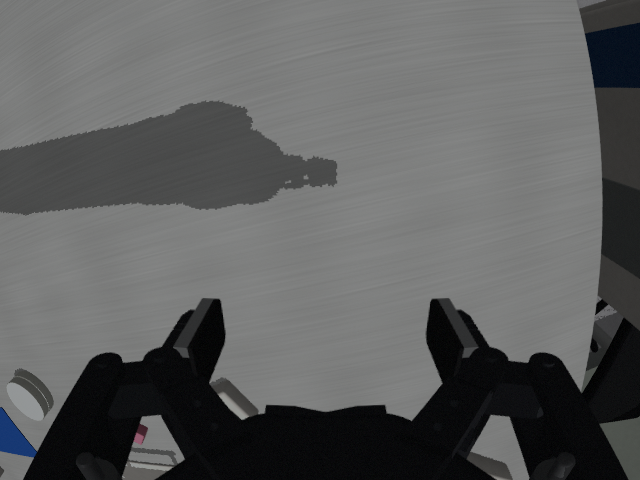

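The call was refused because the first row lacked some keys, so nothing moved and the picture is unchanged. Every row needs all six numbers.

```bash
python3 -m crank '[{"dx":-40,"dy":20,"dz":-50,"ax":0,"ay":0,"az":0},{"dx":-475,"dy":406,"dz":-58,"ax":-28,"ay":2.2,"az":-8.5},{"dx":-475,"dy":406,"dz":-58,"ax":-28,"ay":2.2,"az":-8.5},{"dx":-475,"dy":406,"dz":-58,"ax":-28,"ay":2.2,"az":-8.5},{"dx":-475,"dy":406,"dz":-58,"ax":-28,"ay":2.2,"az":-8.5},{"dx":-475,"dy":406,"dz":-58,"ax":-28,"ay":2.2,"az":-8.5},{"dx":-475,"dy":406,"dz":-58,"ax":-28,"ay":2.2,"az":-8.5},{"dx":-475,"dy":406,"dz":-58,"ax":-28,"ay":2.2,"az":-8.5},{"dx":-475,"dy":406,"dz":-58,"ax":-28,"ay":2.2,"az":-8.5},{"dx":-475,"dy":406,"dz":-58,"ax":-28,"ay":2.2,"az":-8.5},{"dx":-475,"dy":406,"dz":-58,"ax":-28,"ay":2.2,"az":-8.5},{"dx":-475,"dy":406,"dz":-58,"ax":-28,"ay":2.2,"az":-8.5},{"dx":-475,"dy":406,"dz":-58,"ax":-28,"ay":2.2,"az":-8.5},{"dx":-475,"dy":406,"dz":-58,"ax":-28,"ay":2.2,"az":-8.5},{"dx":-475,"dy":406,"dz":-58,"ax":-28,"ay":2.2,"az":-8.5},{"dx":-475,"dy":406,"dz":-58,"ax":-28,"ay":2.2,"az":-8.5}]' 90
python3 - <<'E'
from h import *
c=cap('wrist','w2')
print(env.state()['joints'])
delta([.43,.05,.30],ori(28,YS))
E
```

```text
t: 1.8
ee_pos: [0.4299, 0.0491, 0.3003]
tool_rot: [0.716, 0.655, 0.164, 0.178]
force: [-0.4, 0.5, 0.3]
finger_gap: 0.645
[-0.7026112  -0.28233853  0.23351686  2.29384313  0.46813422  0.74779733
  0.73310016]
d [-0.2  0.2  0.4] a [ 0.05 -0.07 -0.07]
```

View pics/w2.png

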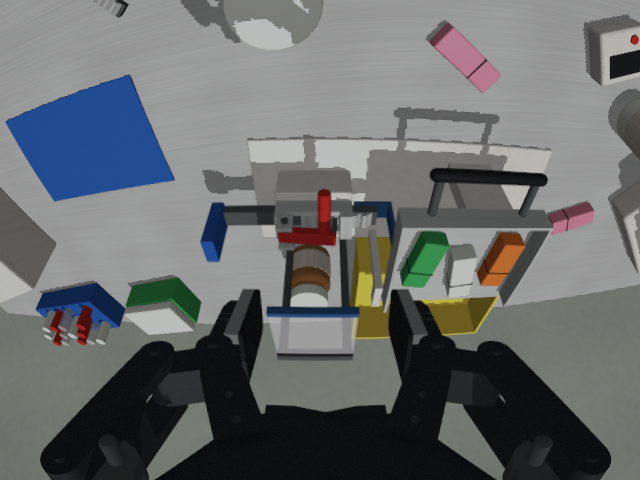

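The wrist view clearly shows the pawl's red finger bar at (324,212), the grip block at (213,232), the handle from (433,174) to (546,180), and the shield's blue edge at (312,312). I'll enlarge it to measure.

```bash
python3 - <<'E'
import cv2
a=cv2.imread('pics/w2.png')
cv2.imwrite('pics/w2a.png',cv2.resize(a[165:325,195:395],None,fx=4,fy=4,interpolation=cv2.INTER_CUBIC))
cv2.imwrite('pics/w2b.png',cv2.resize(a[160:300,380:560],None,fx=4,fy=4,interpolation=cv2.INTER_CUBIC)[:560])
E
```

```text
(no output)
```

View pics/w2a.png

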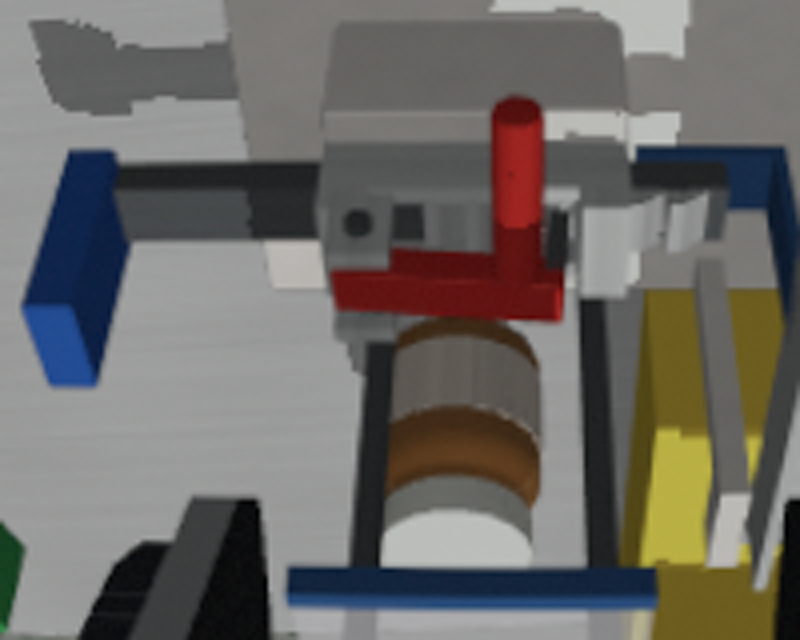

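View pics/w2b.png

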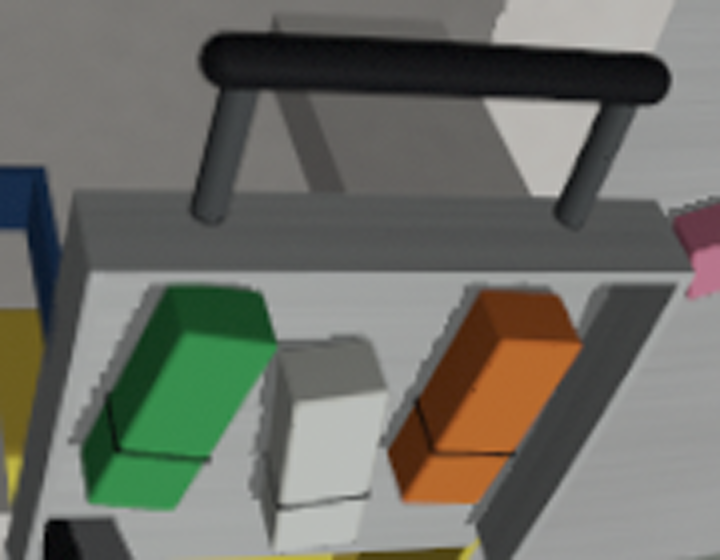

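```bash
python3 - <<'E'
from h import *
np.set_printoptions(precision=4,suppress=True)
t=lambda u,v:('top0',(205+(u+.5)/3.6-.5,130+(v+.5)/3.6-.5))
s=lambda u,v:('scene0',(270+(u+.5)/4-.5,215+(v+.5)/4-.5))
w=lambda u,v:('w2',(195+(u+.5)/4-.5,165+(v+.5)/4-.5))
b=lambda u,v:('w2',(380+(u+.5)/4-.5,160+(v+.5)/4-.5))
print('free end',tri(t(513,411),w(518,103)),tri(t(513,411),w(518,103),s(147,246)))
print('shield',tri(t(476,307),w(656,588)),tri(t(636,317),w(290,588)))
print('handle',tri(t(106,438),b(669,80)),tri(t(334,456),b(201,58)))
print('grip +x-y top corner',tri(t(763,286),w(50,385)),tri(t(763,286),w(50,385),s(112,383)))
print('grip top -x -y',tri(t(750,347),w(25,305)),atz(*w(62,345),.116),atz(*w(50,385),.116),atz(*w(25,305),.116))
print('grip top at z.116 top',atz(*t(763,286),.116),atz(*t(752,347),.116))
print('hinge hole z.086',atz(*w(358,222),.086))
for z in (.09,.095): print('bar axis',atz(*w(518,108),z),atz(*w(515,215),z), atz(*t(513,411),z))
E
```

```text
free end (array([0.5428, 0.038 , 0.0846]), [np.float64(1.2), np.float64(1.2)]) (array([0.5406, 0.0398, 0.0924]), [np.float64(2.9), np.float64(3.4), np.float64(3.3)])
shield (array([0.5895, 0.0653, 0.2018]), [np.float64(1.1), np.float64(1.1)]) (array([ 0.584 , -0.0183,  0.2008]), [np.float64(0.9), np.float64(0.9)])
handle (array([0.5268, 0.2747, 0.1041]), [np.float64(1.3), np.float64(1.3)]) (array([0.5161, 0.1427, 0.1016]), [np.float64(0.6), np.float64(0.6)])
grip +x-y top corner (array([ 0.6126, -0.1063,  0.1119]), [np.float64(0.7), np.float64(0.7)]) (array([ 0.6116, -0.101 ,  0.1195]), [np.float64(4.1), np.float64(5.5), np.float64(7.8)])
grip top -x -y (array([ 0.5764, -0.0992,  0.1134]), [np.float64(1.1), np.float64(1.1)]) [ 0.5907 -0.0934  0.116 ] [ 0.6078 -0.103   0.116 ] [ 0.5735 -0.0988  0.116 ]
grip top at z.116 top [ 0.6118 -0.106   0.116 ] [ 0.5765 -0.0987  0.116 ]
hinge hole z.086 [ 0.5801 -0.0088  0.086 ]
bar axis [0.5398 0.0395 0.09  ] [0.5776 0.0352 0.09  ] [0.5424 0.0371 0.09  ]
bar axis [0.5356 0.0399 0.095 ] [0.5727 0.0357 0.095 ] [0.5421 0.0375 0.095 ]
```

```bash
cat >> h.py <<'E'
GRIP=np.array([.5604,.0365,.089]); PIV=np.array([.6023,-.0107,.086])
E
python3 - <<'E'
from h import *
O=ori(30,YS); g=GRIP-.002*XS+O[:,2]*.003
delta(g-O[:,2]*.05,O); delta(g,O)
E
```

```text
d [ -2.6  13.3 200.3] a [-1.95 -0.07 -0.07]
d [ -2.7  15.  250.3] a [-1.95 -0.07 -0.07]
```

```bash
python3 -m crank '[{"dx":-2.6,"dy":13,"dz":60,"ax":-2,"ay":0,"az":0},{"dx":-2.6,"dy":13,"dz":110,"ax":-2,"ay":0,"az":0},{"dx":-2.6,"dy":13,"dz":160,"ax":-2,"ay":0,"az":0},{"dx":-2.6,"dy":13,"dz":200,"ax":-2,"ay":0,"az":0},{"dx":-2.6,"dy":13,"dz":200,"ax":-2,"ay":0,"az":0},{"dx":-2.6,"dy":13,"dz":200,"ax":-2,"ay":0,"az":0}]' 90
python3 - <<'E'
from h import *
c=cap('wrist','w3')
O=ori(30,YS); g=GRIP-.002*XS+O[:,2]*.003
delta(g,O)
print(proj('w3',GRIP),proj('w3',GRIP-.018*XS))
a=cv2.imread('pics/w3.png')
cv2.imwrite('pics/w3a.png',cv2.resize(a[200:400,200:450],None,fx=3,fy=3,interpolation=cv2.INTER_CUBIC))
E
```

```text
t: 2.45
ee_pos: [0.5337, 0.0397, 0.1268]
tool_rot: [0.711, 0.655, 0.173, 0.19]
force: [-0.0, 0.1, -0.2]
finger_gap: 0.648
d [-1.4  1.5 49.5] a [-0.1  -0.09  0.15]
[321.91872355 280.25402527] [321.76308827 259.61255573]
```

View pics/w3a.png

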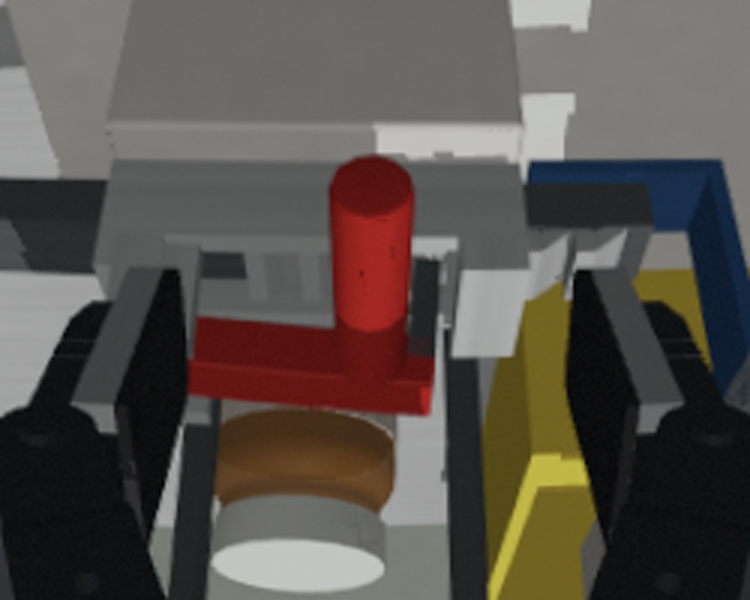

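Finger bar at crop (372,240), the pads at 185 and 570 straddle it evenly, and the measured position agrees within about 1.5 mm. Going in to grasp.

```bash
python3 -m crank '[{"dx":-0.5,"dy":1,"dz":20,"ax":0,"ay":0,"az":0},{"dx":-0.5,"dy":1,"dz":38,"ax":0,"ay":0,"az":0},{"dx":-0.5,"dy":1,"dz":49,"ax":0,"ay":0,"az":0},{"dx":-0.5,"dy":1,"dz":49,"ax":0,"ay":0,"az":0},{"dx":-0.5,"dy":1,"dz":49,"ax":0,"ay":0,"az":0}]' 90
python3 -m crank '[{"dx":0,"dy":0,"dz":0,"ax":0,"ay":0,"az":0},{"dx":0,"dy":0,"dz":0,"ax":0,"ay":0,"az":0},{"dx":0,"dy":0,"dz":0,"ax":0,"ay":0,"az":0},{"dx":0,"dy":0,"dz":0,"ax":0,"ay":0,"az":0},{"dx":0,"dy":0,"dz":0,"ax":0,"ay":0,"az":0},{"dx":0,"dy":0,"dz":0,"ax":0,"ay":0,"az":0}]' 240 25
python3 - <<'E'
from h import *
c=cap('wrist','w4')
a=cv2.imread('pics/w4.png')
cv2.imwrite('pics/w4a.png',cv2.resize(a[200:400,200:450],None,fx=3,fy=3,interpolation=cv2.INTER_CUBIC))
s=env.state();print(s['force'],s['torque'],(s['ee_pos']-PIV)@YS,s['ee_pos']-PIV)
E
```

```text
t: 3.0
ee_pos: [0.5606, 0.0373, 0.089]
tool_rot: [0.711, 0.653, 0.177, 0.191]
force: [-1.4, -0.2, -0.3]
finger_gap: 0.645
t: 3.6
ee_pos: [0.5603, 0.0363, 0.0888]
tool_rot: [0.712, 0.653, 0.176, 0.191]
force: [-4.3, -0.1, 8.6]
finger_gap: 0.156
[-6.01258778 -0.0613594   8.3016993 ] [-0.04599024  0.49153169 -0.09949458] 0.04329181402570246 [-0.04205131  0.04709592  0.00282508]
```

View pics/w4a.png

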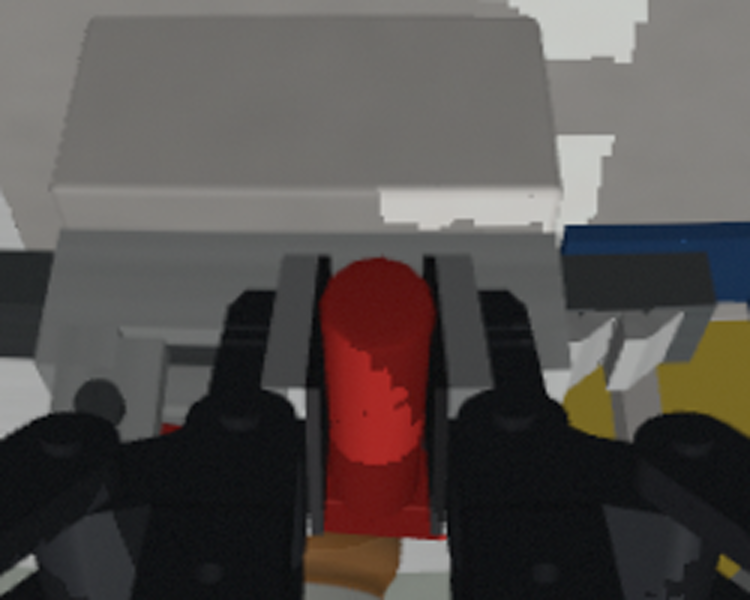

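Held: gap 13 mm, with the bar centred between the pads. The 8 N upward is probably the tips touching the guide. Next I'll work out the arc.

```bash
python3 - <<'E'
import numpy as np
a0=.06
for a in np.linspace(.06,1.74,15)[1:]:
    z=45*(np.sin(a)-np.sin(a0)); print(round(a,2),round(45*(np.cos(a)-np.cos(a0)),1),round(.5*z,1),round(-.866*z,1))
E
```

```text
0.18 -0.6 2.7 -4.6
0.3 -1.9 5.3 -9.2
0.42 -3.8 7.8 -13.6
0.54 -6.3 10.2 -17.7
0.66 -9.4 12.4 -21.6
0.78 -12.9 14.5 -25.1
0.9 -16.9 16.3 -28.2
1.02 -21.4 17.8 -30.9
1.14 -26.1 19.1 -33.1
1.26 -31.2 20.1 -34.8
1.38 -36.4 20.7 -35.9
1.5 -41.7 21.1 -36.5
1.62 -47.1 21.1 -36.6
1.74 -52.5 20.8 -36.1
```

```bash
python3 -m crank '[{"dx":-0.6,"dy":2.7,"dz":-4.6,"ax":0,"ay":0,"az":0},{"dx":-1.9,"dy":5.3,"dz":-9.2,"ax":0,"ay":0,"az":0},{"dx":-3.8,"dy":7.8,"dz":-13.6,"ax":0,"ay":0,"az":0},{"dx":-6.3,"dy":10.2,"dz":-17.7,"ax":0,"ay":0,"az":0},{"dx":-9.4,"dy":12.4,"dz":-21.6,"ax":0,"ay":0,"az":0}]'
python3 -m crank '[{"dx":-3.5,"dy":2.1,"dz":-3.5,"ax":0,"ay":0,"az":0},{"dx":-7.5,"dy":3.9,"dz":-6.6,"ax":0,"ay":0,"az":0},{"dx":-12,"dy":5.4,"dz":-9.3,"ax":0,"ay":0,"az":0},{"dx":-16.7,"dy":6.7,"dz":-11.5,"ax":0,"ay":0,"az":0}]'
python3 - <<'E'
from h import *
s=env.state();print(s['force'],s['torque'],s['joints']);d=s['ee_pos']-PIV;print(d@YS,d[2])
E
```

```text
t: 4.15
ee_pos: [0.5593, 0.027, 0.1131]
tool_rot: [0.712, 0.653, 0.176, 0.19]
force: [4.0, 0.1, -5.6]
finger_gap: 0.15
t: 4.55
ee_pos: [0.5582, 0.0132, 0.1269]
tool_rot: [0.71, 0.654, 0.178, 0.189]
force: [-3.1, 8.0, 3.3]
finger_gap: 0.148
[-3.11317615  8.01113421  3.32133439] [1.83518134 0.75139119 0.83882061] [-0.16063906  0.26345016 -0.03329117  2.29916907  1.12107365  0.15488281
  0.21798704]
0.02005522604565387 0.0409245414757311
```

```bash
python3 -m crank '[{"dx":-5.1,"dy":1,"dz":-1.7,"ax":1,"ay":0,"az":0},{"dx":-10.3,"dy":1.6,"dz":-2.8,"ax":2,"ay":0,"az":0},{"dx":-15.6,"dy":2,"dz":-3.4,"ax":3,"ay":0,"az":0}]'
python3 - <<'E'
from h import *
s=env.state();print(s['force'],s['torque'],s['joints']);d=s['ee_pos']-PIV;print(d@YS,d[2])
c=cap('wrist','w5')
E
```

```text
t: 4.85
ee_pos: [0.5571, -0.0028, 0.1314]
tool_rot: [0.715, 0.658, 0.161, 0.171]
force: [-3.1, 5.6, 7.0]
finger_gap: 0.156
[-3.12291805  5.55525804  6.96037969] [1.13530129 0.39357124 0.463346  ] [ 0.08193976  0.2689462  -0.25542037  2.24737267  0.79685488  0.23628369
  0.59630061]
0.003965331875392229 0.04544397618954851
```

View pics/w5.png

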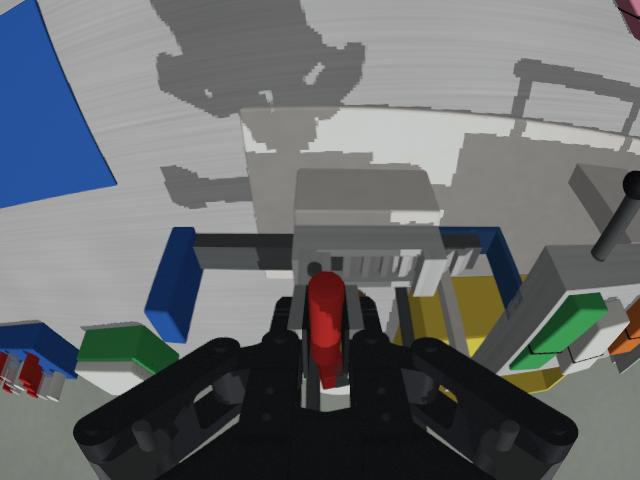

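The pawl's bar is still held at (327,300), now standing almost over the hinge hole (315,268). Continuing over the top.

```bash
python3 -m crank '[{"dx":-5.4,"dy":0.2,"dz":0,"ax":0.5,"ay":0,"az":0},{"dx":-10,"dy":0,"dz":0.8,"ax":1,"ay":0,"az":0},{"dx":-13,"dy":-0.5,"dz":1.4,"ax":1,"ay":0,"az":0},{"dx":-13,"dy":-0.5,"dz":1.4,"ax":1,"ay":0,"az":0}]'
python3 - <<'E'
from h import *
s=env.state();print(s['force'],s['torque'],s['joints']);d=s['ee_pos']-PIV;print(d@YS,d[2])
cap('wrist','w6');cap('scene','s6')
a=cv2.imread('pics/s6.png')
cv2.imwrite('pics/s6a.png',cv2.resize(a[215:365,270:450],None,fx=4,fy=4,interpolation=cv2.INTER_CUBIC))
E
```

```text
t: 5.3
ee_pos: [0.556, -0.0178, 0.1293]
tool_rot: [0.718, 0.659, 0.154, 0.166]
force: [-3.2, 2.2, 6.2]
finger_gap: 0.146
[-3.24498089  2.23509394  6.19332753] [0.51673964 0.33520117 0.17779685] [ 0.16048025  0.27835498 -0.30392163  2.2349225   0.73423365  0.25133233
  0.69140038]
-0.011093701765012426 0.0433222980958661
```

View pics/s6a.png

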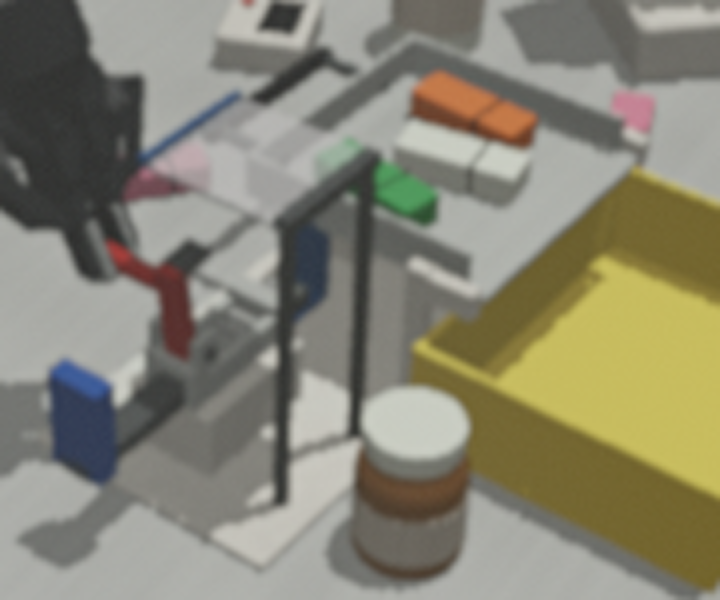

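View pics/w6.png

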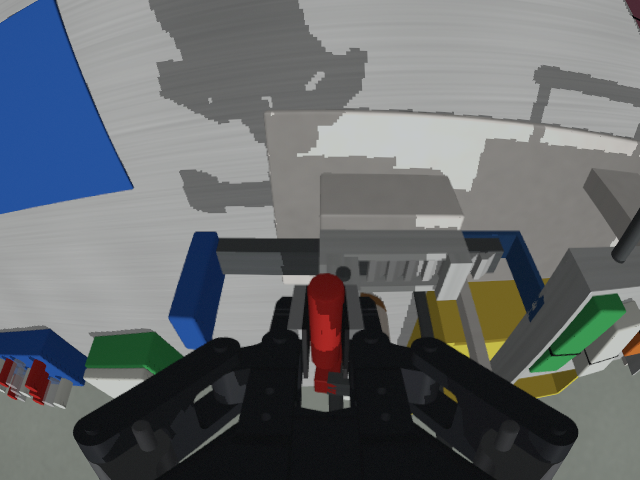

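The pawl is past upright and leaning towards the blue grip, about 1.75–1.8 rad by geometry. Release and back off along the tool axis.

```bash
python3 -m crank '[{"dx":0,"dy":0,"dz":0,"ax":0,"ay":0,"az":0},{"dx":0,"dy":0,"dz":0,"ax":0,"ay":0,"az":0},{"dx":0,"dy":0,"dz":0,"ax":0,"ay":0,"az":0},{"dx":0,"dy":0,"dz":-15,"ax":0,"ay":0,"az":0},{"dx":0,"dy":0,"dz":-40,"ax":0,"ay":0,"az":0},{"dx":0,"dy":0,"dz":-70,"ax":0,"ay":0,"az":0},{"dx":0,"dy":0,"dz":-110,"ax":0,"ay":0,"az":0},{"dx":0,"dy":0,"dz":-110,"ax":0,"ay":0,"az":0}]' 110
python3 - <<'E'
from h import *
s=env.state();print(s['force'],s['joints'])
cap('wrist','w7');cap('scene','s7')
a=cv2.imread('pics/s7.png')
b=cv2.resize(a[215:365,270:450],None,fx=2.2,fy=2.2,interpolation=cv2.INTER_CUBIC)
w=cv2.resize(cv2.imread('pics/w7.png'),(440,330))
cv2.imwrite('pics/c7.png',np.hstack([w,b[:330,:360]]) if b.shape[0]>=330 else 0)
E
```

```text
t: 6.2
ee_pos: [0.508, -0.0142, 0.2316]
tool_rot: [0.718, 0.658, 0.155, 0.168]
force: [0.4, 0.7, 0.3]
finger_gap: 0.573
[0.40333946 0.71779084 0.252949  ] [ 0.44488391  0.03517037 -0.57706012  2.21242913  0.25647891  0.46043677
  1.15172331]
```

View pics/c7.png

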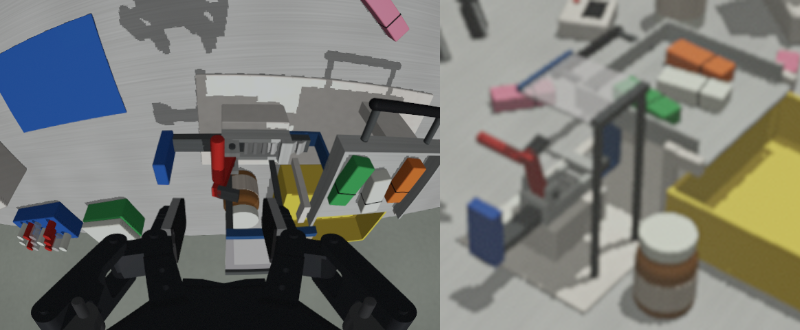

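The pawl stays open, its bar at about (217,155) in the left half. Next, refine the grip block with the new view.

```bash
python3 - <<'E'
from h import *
a=cv2.imread('pics/w7.png')
x0,y0=200,170
cv2.imwrite('pics/w7a.png',cv2.resize(a[y0:y0+120,x0:x0+160],None,fx=5,fy=5,interpolation=cv2.INTER_CUBIC))
B=np.array([.595,-.0945,0])
for i,j in [(-1,-1),(-1,1),(1,1),(1,-1)]:
    P=B+i*.018*XS+j*.008*YS+[0,0,.116]; p=proj('w7',P); print(i,j,p,((p-[x0,y0])*5+2).round())
O=ori(0,YS)
delta([.508,-.105,.22],O);delta([.595,-.0945,.20],O);delta([.595,-.0945,.092],O)
E
```

```text
-1 -1 [221.89624735 242.02522565] [111. 362.]
-1 1 [241.41864804 242.10616656] [209. 363.]
1 1 [248.33307026 271.19822994] [244. 508.]
1 -1 [230.28358695 270.91033703] [153. 507.]
d [-89.4   3.7  11. ] a [26.19 -0.   -0.07]
d [-71.3  71.8  66.8] a [26.19 -0.   -0.07]
d [-71.4  24.1 163.7] a [26.19 -0.   -0.07]
```

View pics/w7a.png

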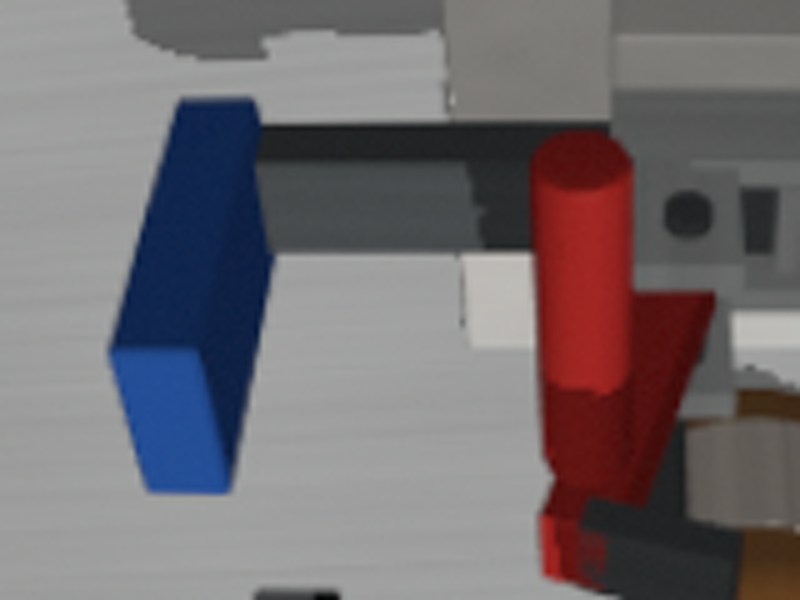

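```bash
python3 -m crank '[{"dx":-40,"dy":2,"dz":5,"ax":8,"ay":0,"az":0},{"dx":-80,"dy":3,"dz":9,"ax":16,"ay":0,"az":0},{"dx":-88,"dy":4,"dz":11,"ax":26.2,"ay":0,"az":0},{"dx":-88,"dy":4,"dz":11,"ax":26.2,"ay":0,"az":0},{"dx":-80,"dy":40,"dz":40,"ax":26.2,"ay":0,"az":0},{"dx":-73,"dy":71,"dz":65,"ax":26.2,"ay":0,"az":0},{"dx":-73,"dy":71,"dz":65,"ax":26.2,"ay":0,"az":0},{"dx":-73,"dy":71,"dz":65,"ax":26.2,"ay":0,"az":0}]' 120
python3 - <<'E'
from h import *
print(env.state()['joints'])
cap('wrist','w8')
O=ori(0,YS); delta([.593,-.096,.092],O)
a=cv2.imread('pics/w8.png'); cv2.imwrite('pics/w8a.png',cv2.resize(a[180:480,140:540],None,fx=2,fy=2,interpolation=cv2.INTER_CUBIC))
E
```

```text
t: 7.1
ee_pos: [0.5928, -0.0947, 0.197]
tool_rot: [0.737, 0.676, -0.002, -0.003]
force: [-0.8, 0.5, 0.0]
finger_gap: 0.526
[ 0.41457118  0.45704539 -0.45807187  1.68114526  0.22329849  1.06300066
  1.37221134]
d [ -1.1   1.4 106. ] a [-0.35 -0.04  0.05]
```

View pics/w8a.png

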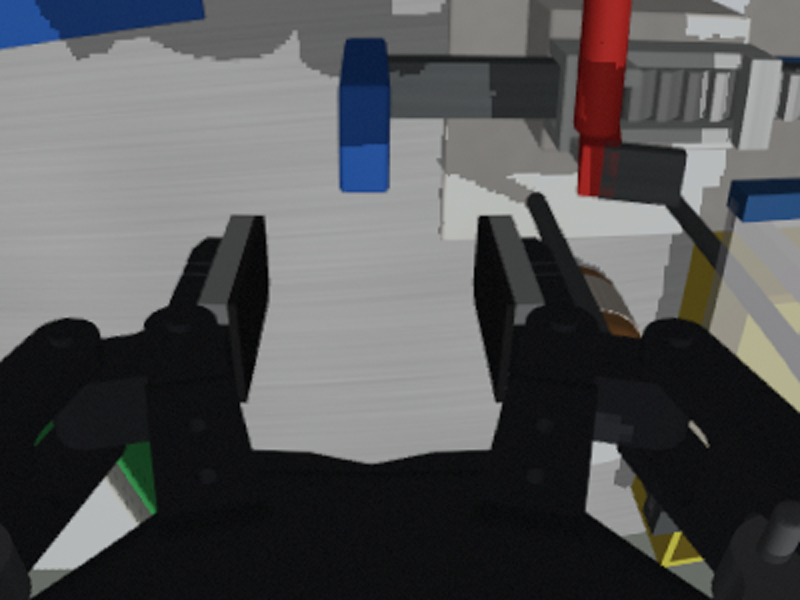

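The block at crop (364,115) lies on the jaw midline (371), and the pawl at (605,90) is clear of the fingers. Descending.

```bash
python3 -m crank '[{"dx":-1,"dy":1.4,"dz":40,"ax":-0.3,"ay":0,"az":0},{"dx":-1,"dy":1.4,"dz":75,"ax":-0.3,"ay":0,"az":0},{"dx":-1,"dy":1.4,"dz":98,"ax":-0.3,"ay":0,"az":0},{"dx":-1,"dy":1.4,"dz":106,"ax":-0.3,"ay":0,"az":0},{"dx":-1,"dy":1.4,"dz":106,"ax":-0.3,"ay":0,"az":0}]' 130
python3 -m crank '[{"dx":0,"dy":0,"dz":0,"ax":0,"ay":0,"az":0},{"dx":0,"dy":0,"dz":0,"ax":0,"ay":0,"az":0},{"dx":0,"dy":0,"dz":0,"ax":0,"ay":0,"az":0},{"dx":0,"dy":0,"dz":0,"ax":0,"ay":0,"az":0},{"dx":0,"dy":0,"dz":0,"ax":0,"ay":0,"az":0}]' 235 70
python3 - <<'E'
from h import *
s=env.state();print(s['joints'],s['torque'])
cap('wrist','w9')
a=cv2.imread('pics/w9.png'); cv2.imwrite('pics/w9a.png',cv2.resize(a[180:480,140:540],None,fx=2,fy=2,interpolation=cv2.INTER_CUBIC))
E
```

```text
t: 7.65
ee_pos: [0.5932, -0.0964, 0.0936]
tool_rot: [0.737, 0.676, 0.001, 0.0]
force: [0.8, 0.7, 0.0]
finger_gap: 0.49
t: 8.15
ee_pos: [0.5952, -0.0964, 0.0956]
tool_rot: [0.737, 0.676, 0.002, 0.002]
force: [-0.8, -1.4, 6.9]
finger_gap: 0.177
[ 0.38731258  0.56856101 -0.42149678  1.77311889  0.29501732  0.85699715
  1.3151339 ] [0.20793373 0.15370384 0.10128642]
```

View pics/w9a.png

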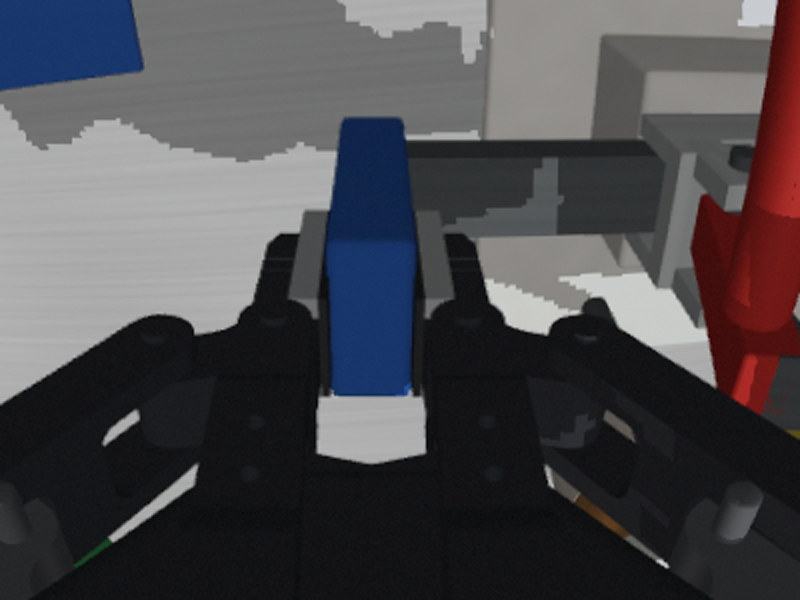

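Block held with its faces flat on the pads (gap 15 mm). Drawing it out along −y, watching the force.

```bash
python3 -m crank '[{"dx":-3,"dy":0,"dz":-1,"ax":0,"ay":0,"az":0},{"dx":-10,"dy":0,"dz":-1,"ax":0,"ay":0,"az":0},{"dx":-20,"dy":0,"dz":-1,"ax":0,"ay":0,"az":0}]'
python3 -m crank '[{"dx":-12,"dy":0,"dz":0,"ax":0,"ay":0,"az":0},{"dx":-26,"dy":0,"dz":0,"ax":0,"ay":0,"az":0},{"dx":-40,"dy":0,"dz":0,"ax":0,"ay":0,"az":0}]'
python3 - <<'E'
from h import *
s=env.state();print(s['torque'],s['joints'])
cap('wrist','w10')
E
```

```text
t: 8.5
ee_pos: [0.5929, -0.1154, 0.0954]
tool_rot: [0.736, 0.676, 0.002, 0.0]
force: [-0.4, 2.4, 3.7]
finger_gap: 0.174
t: 8.8
ee_pos: [0.5889, -0.1573, 0.095]
tool_rot: [0.737, 0.676, 0.001, 0.001]
force: [0.4, 3.1, 2.2]
finger_gap: 0.176
[ 1.09259717 -0.11404574  0.04051718] [ 0.4818754   0.57903055 -0.41508141  1.75448818  0.29180532  0.86650371
  1.42109946]
```

View pics/w10.png

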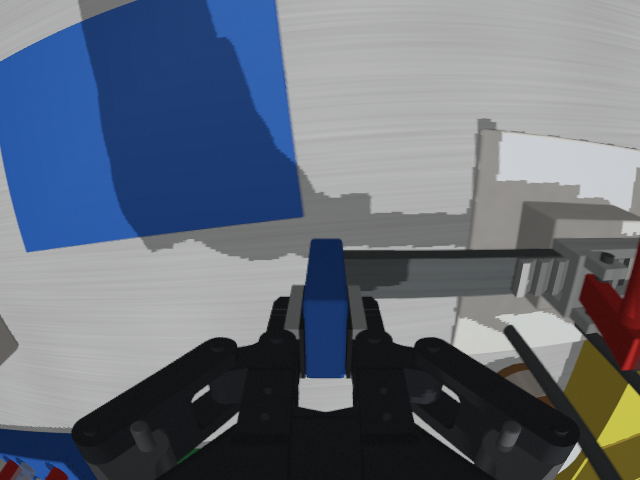

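It slides freely, the bar coming out straight at (430,272). Continuing to 165 mm total.

```bash
python3 -m crank '[{"dx":-15,"dy":0,"dz":0,"ax":0,"ay":0,"az":0},{"dx":-30,"dy":0,"dz":0,"ax":0,"ay":0,"az":0},{"dx":-45,"dy":0,"dz":0,"ax":0,"ay":0,"az":0},{"dx":-60,"dy":0,"dz":0,"ax":0,"ay":0,"az":0},{"dx":-75,"dy":0,"dz":0,"ax":0,"ay":0,"az":0},{"dx":-95,"dy":0,"dz":0,"ax":0,"ay":0,"az":0},{"dx":-110,"dy":0,"dz":0,"ax":0,"ay":0,"az":0},{"dx":-110,"dy":0,"dz":0,"ax":0,"ay":0,"az":0}]'
python3 - <<'E'
from h import *
s=env.state();print(s['torque'],s['joints'])
cap('wrist','w11');cap('top','top11')
E
```

```text
t: 9.65
ee_pos: [0.5783, -0.2696, 0.0943]
tool_rot: [0.738, 0.674, 0.0, 0.001]
force: [-0.0, -0.1, -1.9]
finger_gap: 0.178
[-0.19798404 -0.02824835  0.01213188] [ 0.63776893  0.61837621 -0.39832829  1.68074221  0.29161381  0.89977238
  1.60366382]
```

View pics/w11.png

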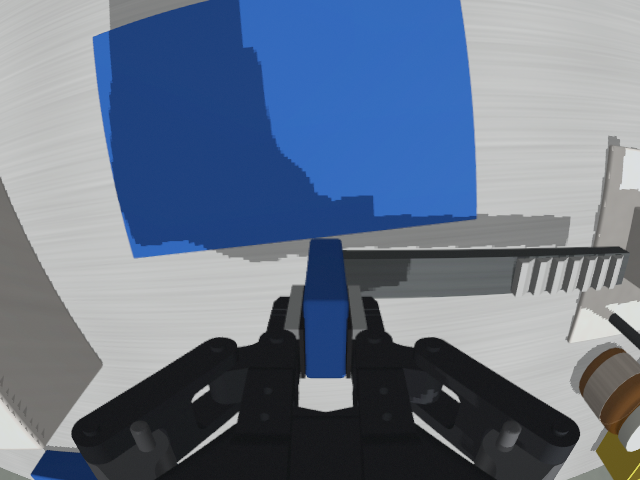

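View pics/top11.png

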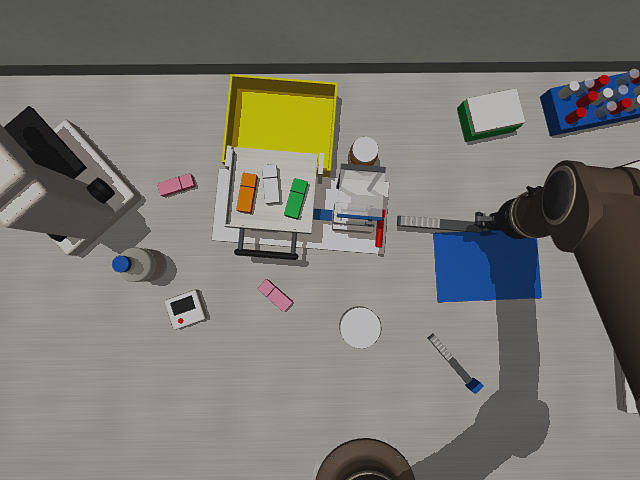

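The bar is clear of the guide and held level. Next, the move to the mat's centre, aligned with the mat.

```bash
python3 - <<'E'
from h import *
y=np.radians(2.); j=[-np.sin(y),np.cos(y),0]
O=np.c_[j,np.cross([0,0,-1],j),[0,0,-1]]
delta([.498,-.384,.094],O);delta([.498,-.384,.052],O)
E
```

```text
d [-125.1  -70.7    0.2] a [ 0.13 -0.09 -6.97]
d [-125.2  -70.8   42.2] a [ 0.13 -0.09 -6.97]
```

```bash
python3 -m crank '[{"dx":-20,"dy":-11,"dz":-2,"ax":0,"ay":0,"az":-1},{"dx":-50,"dy":-29,"dz":-2,"ax":0,"ay":0,"az":-3},{"dx":-85,"dy":-48,"dz":-2,"ax":0,"ay":0,"az":-5},{"dx":-110,"dy":-62,"dz":0,"ax":0,"ay":0,"az":-6},{"dx":-125,"dy":-71,"dz":0,"ax":0,"ay":0,"az":-7},{"dx":-125,"dy":-71,"dz":15,"ax":0,"ay":0,"az":-7},{"dx":-125,"dy":-71,"dz":28,"ax":0,"ay":0,"az":-7},{"dx":-125,"dy":-71,"dz":36,"ax":0,"ay":0,"az":-7},{"dx":-125,"dy":-71,"dz":39,"ax":0,"ay":0,"az":-7},{"dx":-125,"dy":-71,"dz":39,"ax":0,"ay":0,"az":-7}]'
python3 - <<'E'
from h import *
s=env.state();print(s['torque'],s['joints'])
cap('wrist','w12');cap('scene','s12')
a=cv2.imread('pics/s12.png')
cv2.imwrite('pics/s12a.png',cv2.resize(a[300:460,100:300],None,fx=3.5,fy=3.5,interpolation=cv2.INTER_CUBIC))
E
```

```text
t: 10.75
ee_pos: [0.4988, -0.3823, 0.0547]
tool_rot: [0.694, 0.72, 0.002, -0.0]
force: [0.4, -0.0, -1.3]
finger_gap: 0.177
[-0.09365805 -0.04735117  0.04825719] [ 0.86342297  0.65952935 -0.40551972  1.72595441  0.33139467  0.8238506
  1.91562152]
```

View pics/s12a.png

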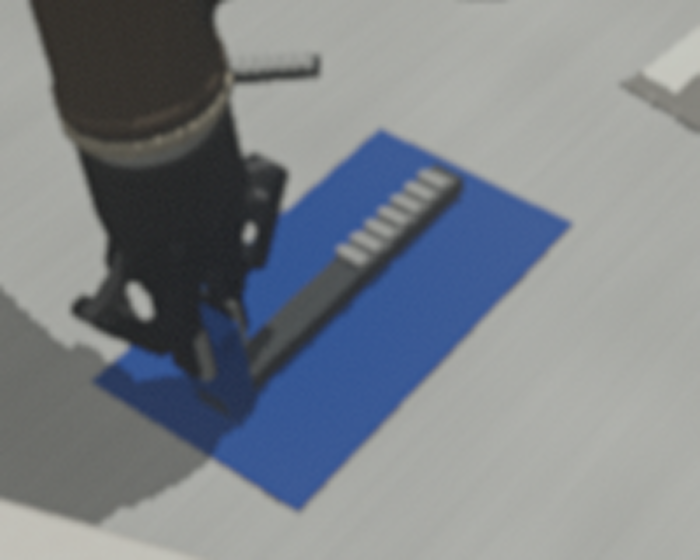

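View pics/w12.png

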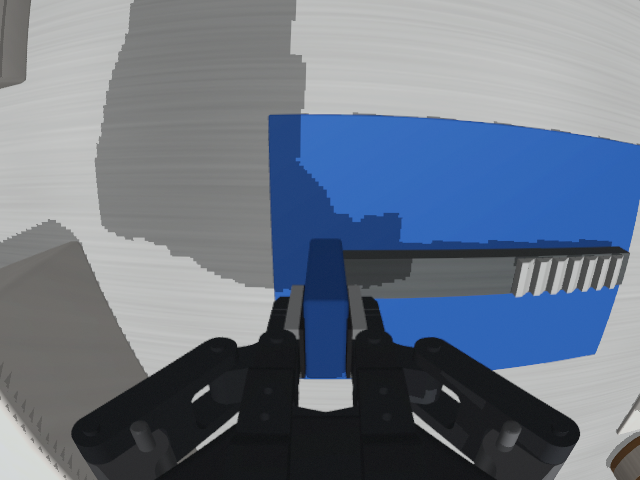

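The bar is over the mat with both ends inside it. Lowering gently to contact.

```bash
python3 -m crank '[{"dx":0,"dy":0,"dz":2,"ax":0,"ay":0,"az":0},{"dx":0,"dy":0,"dz":4,"ax":0,"ay":0,"az":0},{"dx":0,"dy":0,"dz":4,"ax":0,"ay":0,"az":0}]'
python3 -m crank '[{"dx":0,"dy":0,"dz":1,"ax":0,"ay":0,"az":0},{"dx":0,"dy":0,"dz":2,"ax":0,"ay":0,"az":0},{"dx":0,"dy":0,"dz":2,"ax":0,"ay":0,"az":0}]'
```

```text
t: 11.15
ee_pos: [0.4982, -0.3838, 0.0515]
tool_rot: [0.694, 0.72, 0.001, 0.001]
force: [0.7, -0.0, -1.9]
finger_gap: 0.175
t: 11.45
ee_pos: [0.4982, -0.3838, 0.0494]
tool_rot: [0.694, 0.72, 0.001, 0.001]
force: [0.3, -0.4, -1.7]
finger_gap: 0.178
```

```bash
python3 -m crank '[{"dx":0,"dy":0,"dz":1,"ax":0,"ay":0,"az":0},{"dx":0,"dy":0,"dz":2,"ax":0,"ay":0,"az":0},{"dx":0,"dy":0,"dz":2,"ax":0,"ay":0,"az":0}]'
```

```text
t: 11.75
ee_pos: [0.4984, -0.3839, 0.0491]
tool_rot: [0.694, 0.72, 0.001, 0.001]
force: [-3.8, 2.4, 11.8]
finger_gap: 0.18
```

Contact at 12 N. Ease up 1 mm, open, and rise.

```bash
python3 -m crank '[{"dx":0,"dy":0,"dz":-1,"ax":0,"ay":0,"az":0},{"dx":0,"dy":0,"dz":-1,"ax":0,"ay":0,"az":0}]'
python3 -m crank '[{"dx":0,"dy":0,"dz":0,"ax":0,"ay":0,"az":0},{"dx":0,"dy":0,"dz":0,"ax":0,"ay":0,"az":0},{"dx":0,"dy":0,"dz":0,"ax":0,"ay":0,"az":0},{"dx":0,"dy":0,"dz":-15,"ax":0,"ay":0,"az":0},{"dx":0,"dy":0,"dz":-45,"ax":0,"ay":0,"az":0},{"dx":0,"dy":0,"dz":-90,"ax":0,"ay":0,"az":0},{"dx":0,"dy":0,"dz":-140,"ax":0,"ay":0,"az":0},{"dx":0,"dy":0,"dz":-190,"ax":0,"ay":0,"az":0},{"dx":0,"dy":0,"dz":-200,"ax":0,"ay":0,"az":0}]' 130
python3 - <<'E'
from h import *
s=env.state();print(s['joints'])
cap('wrist','w13');cap('top','top13')
# handle
H=(np.array([.5268,.2747])+[.5161,.1427])/2; print(H)
O=ori(0,-XS); delta([H[0],H[1],.20],O); O=ori(0,XS);delta([H[0],H[1],.20],O)
E
```

```text
t: 11.95
ee_pos: [0.4985, -0.384, 0.0491]
tool_rot: [0.694, 0.72, 0.001, 0.001]
force: [-1.2, 0.7, 6.2]
finger_gap: 0.173
t: 12.85
ee_pos: [0.5003, -0.385, 0.2567]
tool_rot: [0.694, 0.72, 0.002, 0.006]
force: [-0.7, -0.8, -0.3]
finger_gap: 0.49
[ 0.91584514  0.44785884 -0.47382911  1.54838908  0.21396981  1.18433553
  2.010862  ]
[0.52145 0.2087 ]
d [592.2  43.6  50.9] a [  0.23   0.44 -82.98]
d [592.2  43.6  50.9] a [ 0.45 -0.23 97.02]
```

View pics/w13.png

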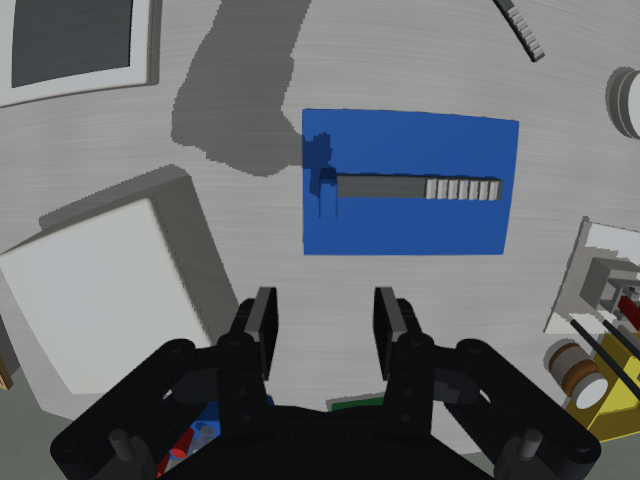

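View pics/top13.png

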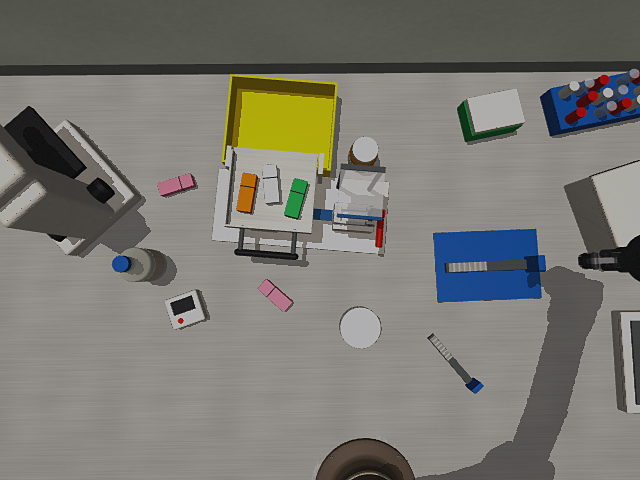

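The bar lies flat on the mat, wholly inside its outline. In the wrist view the bar spans (320–500, 188) and the mat spans columns 303–517. The pawl is still open, at (380,228) in the top view. Next, to above the tray handle, with the jaws across it.

```bash
python3 -m crank '[{"dx":45,"dy":3,"dz":0,"ax":0,"ay":0,"az":8},{"dx":95,"dy":6,"dz":0,"ax":0,"ay":0,"az":16},{"dx":145,"dy":9,"dz":0,"ax":0,"ay":0,"az":24},{"dx":195,"dy":13,"dz":0,"ax":0,"ay":0,"az":32},{"dx":245,"dy":17,"dz":0,"ax":0,"ay":0,"az":40},{"dx":295,"dy":21,"dz":0,"ax":0,"ay":0,"az":48},{"dx":345,"dy":25,"dz":0,"ax":0,"ay":0,"az":56},{"dx":395,"dy":29,"dz":0,"ax":0,"ay":0,"az":64},{"dx":445,"dy":33,"dz":0,"ax":0,"ay":0,"az":72},{"dx":495,"dy":37,"dz":0,"ax":0,"ay":0,"az":80},{"dx":545,"dy":41,"dz":0,"ax":0,"ay":0,"az":88},{"dx":575,"dy":43,"dz":0,"ax":0,"ay":0,"az":97},{"dx":592,"dy":44,"dz":0,"ax":0.4,"ay":-0.2,"az":97},{"dx":592,"dy":44,"dz":0,"ax":0.4,"ay":-0.2,"az":97},{"dx":592,"dy":44,"dz":0,"ax":0.4,"ay":-0.2,"az":97}]' 130
python3 - <<'E'
from h import *
s=env.state();print(s['joints'])
cap('wrist','w14')
O=ori(0,XS);delta([.5215,.2087,.20],O)
print(proj('w14',[.5215,.2087,.1]),proj('w14',[.5268,.2747,.1]),proj('w14',[.5161,.1427,.1]))
E
```

```text
t: 14.45
ee_pos: [0.5192, 0.2096, 0.2475]
tool_rot: [0.999, -0.042, -0.003, -0.001]
force: [0.4, -1.0, -0.7]
finger_gap: 0.491
[-0.10619848  0.33861255 -0.46030947  1.72232352  0.15849623  1.12304158
 -0.69648118]
d [ 2.  -0.5 47.8] a [-0.08  0.35  0.07]
[330.37399572 219.29364728] [330.36793939 133.93494056] [330.11005482 294.61965554]
```

View pics/w14.png

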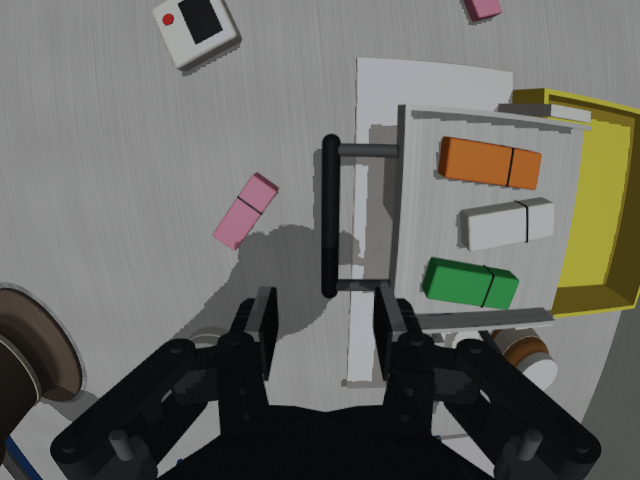

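The handle, ends at (331,134) and (331,297), is where computed to within about 2 px, and lies on the jaw midline. Descending onto it.

```bash
python3 - <<'E'
from h import *
t=lambda u,v:('top0',(205+(u+.5)/3.6-.5,130+(v+.5)/3.6-.5))
print(atz(*t(105,65),.1),atz(*t(407,88),.1)); O=ori(0,XS);delta([.5215,.2087,.097],O)
E
python3 -m crank '[{"dx":2,"dy":-0.5,"dz":40,"ax":0,"ay":0.3,"az":0},{"dx":2,"dy":-0.5,"dz":80,"ax":0,"ay":0.3,"az":0},{"dx":2,"dy":-0.5,"dz":115,"ax":0,"ay":0.3,"az":0},{"dx":2,"dy":-0.5,"dz":137,"ax":0,"ay":0.3,"az":0},{"dx":2,"dy":-0.5,"dz":150,"ax":0,"ay":0.3,"az":0},{"dx":2,"dy":-0.5,"dz":150,"ax":0,"ay":0.3,"az":0}]' 150
python3 -m crank '[{"dx":0,"dy":0,"dz":0,"ax":0,"ay":0,"az":0},{"dx":0,"dy":0,"dz":0,"ax":0,"ay":0,"az":0},{"dx":0,"dy":0,"dz":0,"ax":0,"ay":0,"az":0},{"dx":0,"dy":0,"dz":0,"ax":0,"ay":0,"az":0},{"dx":0,"dy":0,"dz":0,"ax":0,"ay":0,"az":0}]' 240 40
python3 - <<'E'
from h import *
s=env.state();print(s['torque'],s['joints'])
cap('wrist','w15')
E
```

```text
[0.74869641 0.27664922 0.1       ] [0.73371355 0.09804544 0.1       ]
d [  2.7  -0.4 150.8] a [-0.08  0.35  0.07]
t: 15.1
ee_pos: [0.521, 0.2081, 0.0975]
tool_rot: [0.999, -0.044, -0.001, -0.001]
force: [-0.8, -0.5, 0.4]
finger_gap: 0.413
t: 15.6
ee_pos: [0.5221, 0.2099, 0.1005]
tool_rot: [0.999, -0.043, 0.001, -0.001]
force: [-3.0, -1.6, 6.1]
finger_gap: 0.146
[-0.45056248  0.70837119 -0.05216489] [-0.15255279  0.50368093 -0.41420825  1.86953802  0.26773193  0.8189499
 -0.79080732]
```

View pics/w15.png

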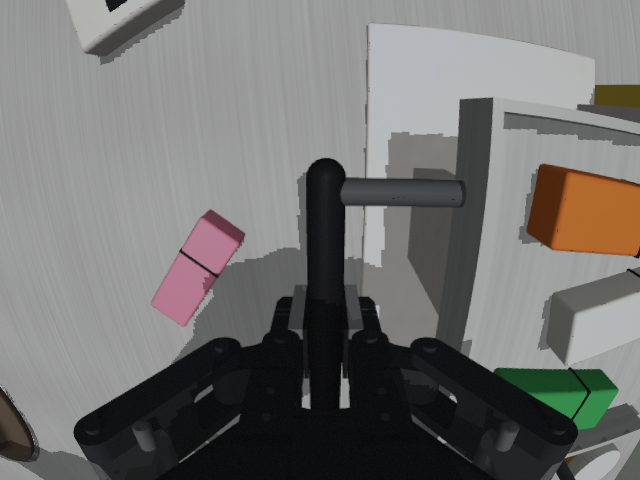

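Handle gripped at its middle (gap 12.4 mm). Lifting along the 210 mm arc to 0.45 rad first, then checking the force.

```bash
python3 -m crank '[{"dx":0,"dy":0,"dz":-5,"ax":0,"ay":0,"az":0},{"dx":0.3,"dy":0,"dz":-10.5,"ax":0,"ay":0,"az":0},{"dx":1,"dy":0,"dz":-21,"ax":0,"ay":0,"az":0},{"dx":2.4,"dy":0,"dz":-31.4,"ax":0,"ay":0,"az":0}]'
python3 - <<'E'
from h import *
import numpy as np
a0=.15
for a in (.22,.29,.36,.43,.49,.55,.61,.67,.73,.79,.85,.91,.97,1.0):
    print(a,round(210*(np.cos(a0)-np.cos(a)),1),round(-210*(np.sin(a)-np.sin(a0)),1))
E
```

```text
t: 16.05
ee_pos: [0.5247, 0.2097, 0.1316]
tool_rot: [0.999, -0.043, 0.001, -0.002]
force: [3.2, -0.7, -5.4]
finger_gap: 0.142
0.22 2.7 -14.4
0.29 6.4 -28.7
0.36 11.1 -42.6
0.43 16.8 -56.2
0.49 22.4 -67.4
0.55 28.6 -78.4
0.61 35.5 -88.9
0.67 43.0 -99.0
0.73 51.2 -108.7
0.79 59.8 -117.8
0.85 69.0 -126.4
0.91 78.8 -134.4
0.97 88.9 -141.8
1.0 94.2 -145.3
```

```bash
python3 -m crank '[{"dx":2.7,"dy":0,"dz":-14.4,"ax":0,"ay":0,"az":0},{"dx":6.4,"dy":0,"dz":-28.7,"ax":0,"ay":0,"az":0},{"dx":11.1,"dy":0,"dz":-42.6,"ax":0,"ay":0,"az":0},{"dx":16.8,"dy":0,"dz":-56.2,"ax":0,"ay":0,"az":0},{"dx":22.4,"dy":0,"dz":-67.4,"ax":0,"ay":0,"az":0}]'
python3 - <<'E'
from h import *
s=env.state();print(s['torque'],s['joints'])
cap('wrist','w16');cap('top','top16')
E
```

```text
t: 16.55
ee_pos: [0.547, 0.2076, 0.1995]
tool_rot: [0.999, -0.043, 0.001, -0.002]
force: [5.1, 0.9, -8.8]
finger_gap: 0.147
[ 2.90059579e-01 -8.65606909e-01 -6.49911554e-04] [-0.11114818  0.42029664 -0.44163908  1.72647586  0.20217236  1.03600304
 -0.70819683]
```

View pics/w16.png

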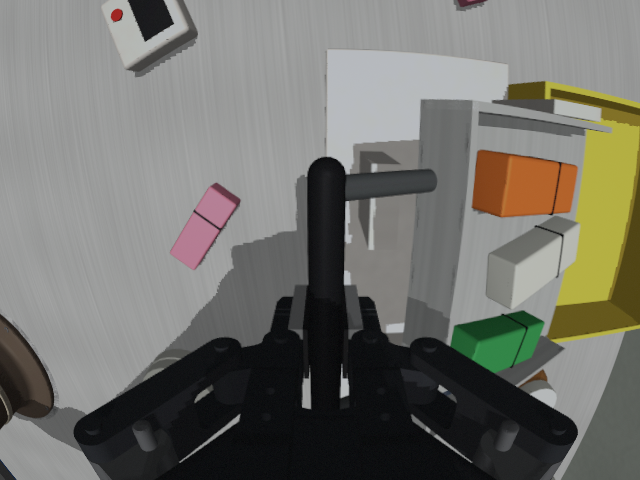

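The tray is rising and the boxes are still on it: orange (525,183), white (530,262), green (498,342). Continuing to about 0.85 rad.

```bash
python3 -m crank '[{"dx":6.2,"dy":0,"dz":-11,"ax":0,"ay":0,"az":0},{"dx":13.1,"dy":0,"dz":-21.5,"ax":0,"ay":0,"az":0},{"dx":20.6,"dy":0,"dz":-31.6,"ax":0,"ay":0,"az":0},{"dx":28.8,"dy":0,"dz":-41.3,"ax":0,"ay":0,"az":0},{"dx":37.4,"dy":0,"dz":-50.4,"ax":0,"ay":0,"az":0},{"dx":46.6,"dy":0,"dz":-59,"ax":0,"ay":0,"az":0},{"dx":46.6,"dy":0,"dz":-59,"ax":0,"ay":0,"az":0}]'
python3 - <<'E'
from h import *
s=env.state();print(s['torque'],s['joints'])
cap('wrist','w17');cap('scene','s17')
a=cv2.imread('pics/s17.png')
b=cv2.resize(a[200:380,300:500],None,fx=1.8,fy=1.8,interpolation=cv2.INTER_CUBIC)
w=cv2.resize(cv2.imread('pics/w17.png'),(432,324))
cv2.imwrite('pics/c17.png',np.hstack([w,b]))
E
```

```text
t: 17.35
ee_pos: [0.5924, 0.2035, 0.2591]
tool_rot: [0.999, -0.043, -0.0, -0.001]
force: [-6.5, -1.0, 2.7]
finger_gap: 0.142
[-0.19420678  1.7823529  -0.04395285] [-0.09836261  0.43774771 -0.43329316  1.54976683  0.18979094  1.19489464
 -0.6514616 ]
```

View pics/c17.png

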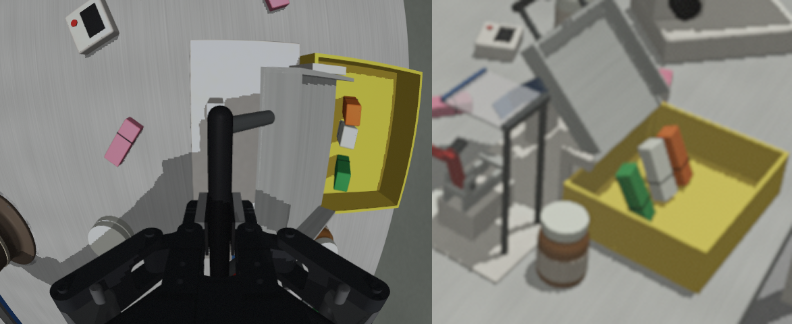

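All three boxes are off the tray and over the bin floor. Letting them settle, with a little more lift.

```bash
python3 -m crank '[{"dx":6,"dy":0,"dz":-5,"ax":0,"ay":0,"az":0},{"dx":9.8,"dy":0,"dz":-8,"ax":0,"ay":0,"az":0},{"dx":9.8,"dy":0,"dz":-8,"ax":0,"ay":0,"az":0},{"dx":9.8,"dy":0,"dz":-8,"ax":0,"ay":0,"az":0},{"dx":9.8,"dy":0,"dz":-8,"ax":0,"ay":0,"az":0},{"dx":9.8,"dy":0,"dz":-8,"ax":0,"ay":0,"az":0}]'
python3 - <<'E'
from h import *
cap('top','top18');cap('scene','s18')
a=cv2.imread('pics/s18.png')
b=cv2.resize(a[200:380,300:500],None,fx=2,fy=2,interpolation=cv2.INTER_CUBIC)
w=cv2.imread('pics/top18.png')[60:240,200:400]
cv2.imwrite('pics/c18.png',np.hstack([cv2.resize(w,(400,360)),b]))
E
```

```text
t: 18.05
ee_pos: [0.6008, 0.2028, 0.2664]
tool_rot: [0.999, -0.043, -0.001, -0.001]
force: [-9.0, -0.9, 6.5]
finger_gap: 0.146
```

View pics/c18.png

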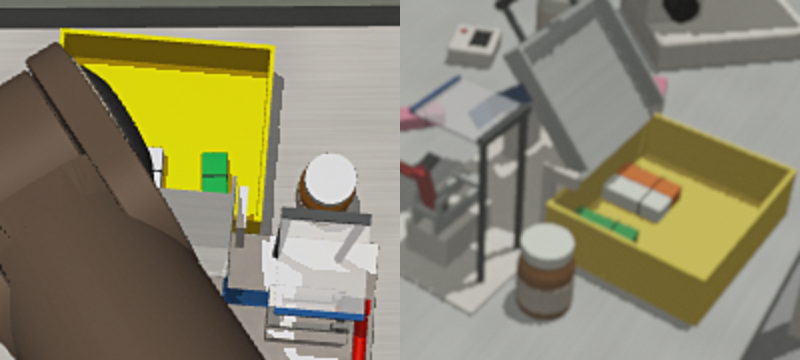

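All three now lie flat in the bin: orange and white at (645,188), green at (605,222). Lowering the tray.

```bash
python3 - <<'E'
import numpy as np
for a in (.86,.8,.74,.68,.62,.56,.5,.44,.38,.32,.27,.22,.18,.14,.11,.08,.06,.04,.02,0):
    print(a,round(210*(np.cos(.91)-np.cos(a)),1),round(210*(np.sin(.91)-np.sin(a)),1))
E
```

```text
0.86 -8.1 6.6
0.8 -17.4 15.2
0.74 -26.2 24.2
0.68 -34.4 33.7
0.62 -42.0 43.8
0.56 -49.0 54.2
0.5 -55.4 65.1
0.44 -61.1 76.3
0.38 -66.1 87.9
0.32 -70.5 99.7
0.27 -73.5 109.8
0.22 -76.1 120.0
0.18 -77.7 128.2
0.14 -79.1 136.5
0.11 -79.8 142.7
0.08 -80.4 149.0
0.06 -80.7 153.2
0.04 -80.9 157.4
0.02 -81.1 161.6
0 -81.1 165.8
```

```bash
python3 -m crank '[{"dx":-8.1,"dy":0,"dz":6.6,"ax":0,"ay":0,"az":0},{"dx":-17.4,"dy":0,"dz":15.2,"ax":0,"ay":0,"az":0},{"dx":-26.2,"dy":0,"dz":24.2,"ax":0,"ay":0,"az":0},{"dx":-34.4,"dy":0,"dz":33.7,"ax":0,"ay":0,"az":0},{"dx":-42,"dy":0,"dz":43.8,"ax":0,"ay":0,"az":0},{"dx":-49,"dy":0,"dz":54.2,"ax":0,"ay":0,"az":0},{"dx":-55.4,"dy":0,"dz":65.1,"ax":0,"ay":0,"az":0},{"dx":-61.1,"dy":0,"dz":76.3,"ax":0,"ay":0,"az":0},{"dx":-66.1,"dy":0,"dz":87.9,"ax":0,"ay":0,"az":0},{"dx":-70.5,"dy":0,"dz":99.7,"ax":0,"ay":0,"az":0},{"dx":-73.5,"dy":0,"dz":109.8,"ax":0,"ay":0,"az":0},{"dx":-76.1,"dy":0,"dz":120,"ax":0,"ay":0,"az":0},{"dx":-77.7,"dy":0,"dz":128,"ax":0,"ay":0,"az":0},{"dx":-79.1,"dy":0,"dz":136,"ax":0,"ay":0,"az":0},{"dx":-79.8,"dy":0,"dz":143,"ax":0,"ay":0,"az":0},{"dx":-80.4,"dy":0,"dz":149,"ax":0,"ay":0,"az":0},{"dx":-80.7,"dy":0,"dz":152,"ax":0,"ay":0,"az":0},{"dx":-80.8,"dy":0,"dz":154.5,"ax":0,"ay":0,"az":0},{"dx":-80.8,"dy":0,"dz":154.5,"ax":0,"ay":0,"az":0}]'
```

```text
t: 20.05
ee_pos: [0.5223, 0.2099, 0.1103]
tool_rot: [0.999, -0.043, 0.001, -0.002]
force: [0.4, 0.1, -1.6]
finger_gap: 0.143
```

```bash
python3 -m crank '[{"dx":0,"dy":0,"dz":2,"ax":0,"ay":0,"az":0},{"dx":-0.1,"dy":0,"dz":4,"ax":0,"ay":0,"az":0},{"dx":-0.2,"dy":0,"dz":6,"ax":0,"ay":0,"az":0},{"dx":-0.2,"dy":0,"dz":7.5,"ax":0,"ay":0,"az":0},{"dx":-0.2,"dy":0,"dz":7.5,"ax":0,"ay":0,"az":0}]'
python3 -m crank '[{"dx":0,"dy":0,"dz":1,"ax":0,"ay":0,"az":0},{"dx":0,"dy":0,"dz":2,"ax":0,"ay":0,"az":0},{"dx":0,"dy":0,"dz":2,"ax":0,"ay":0,"az":0}]'
```

```text
t: 20.55
ee_pos: [0.5221, 0.21, 0.1047]
tool_rot: [0.999, -0.043, 0.001, -0.001]
force: [-5.1, -3.2, 16.3]
finger_gap: 0.143
t: 20.85
ee_pos: [0.5222, 0.21, 0.1045]
tool_rot: [0.999, -0.043, 0.002, -0.001]
force: [-11.8, -6.5, 32.6]
finger_gap: 0.147
```

The force rose at z = 0.1045, so the tray is down on its stop; the handle rolled a few mm in the pads. Ease off and look.

```bash
python3 -m crank '[{"dx":0,"dy":0,"dz":-2,"ax":0,"ay":0,"az":0},{"dx":0,"dy":0,"dz":-3,"ax":0,"ay":0,"az":0},{"dx":0,"dy":0,"dz":-3,"ax":0,"ay":0,"az":0}]'
python3 - <<'E'
from h import *
cap('wrist','w20');cap('scene','s20')
a=cv2.imread('pics/s20.png')
b=cv2.resize(a[200:380,300:500],None,fx=2,fy=2,interpolation=cv2.INTER_CUBIC)
w=cv2.resize(cv2.imread('pics/w20.png'),(400,300));w=cv2.copyMakeBorder(w,0,60,0,0,cv2.BORDER_CONSTANT)
cv2.imwrite('pics/c20.png',np.hstack([w,b]))
E
```

```text
t: 21.15
ee_pos: [0.5221, 0.2099, 0.1048]
tool_rot: [0.999, -0.043, 0.001, -0.001]
force: [-3.6, -2.6, 11.4]
finger_gap: 0.143
```

View pics/c20.png

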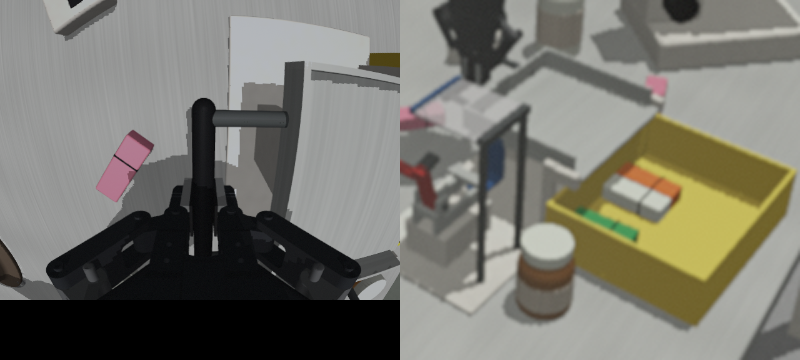

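The tray is level and empty. Release and retreat.

```bash
python3 -m crank '[{"dx":0,"dy":0,"dz":-1,"ax":0,"ay":0,"az":0},{"dx":0,"dy":0,"dz":-1.5,"ax":0,"ay":0,"az":0},{"dx":0,"dy":0,"dz":-1.5,"ax":0,"ay":0,"az":0}]'
python3 -m crank '[{"dx":0,"dy":0,"dz":0,"ax":0,"ay":0,"az":0},{"dx":0,"dy":0,"dz":0,"ax":0,"ay":0,"az":0},{"dx":0,"dy":0,"dz":0,"ax":0,"ay":0,"az":0},{"dx":0,"dy":0,"dz":0,"ax":0,"ay":0,"az":0},{"dx":0,"dy":0,"dz":-15,"ax":0,"ay":0,"az":0},{"dx":0,"dy":0,"dz":-40,"ax":0,"ay":0,"az":0},{"dx":0,"dy":0,"dz":-80,"ax":0,"ay":0,"az":0},{"dx":-40,"dy":0,"dz":-120,"ax":0,"ay":0,"az":0},{"dx":-80,"dy":-20,"dz":-160,"ax":0,"ay":0,"az":0},{"dx":-110,"dy":-40,"dz":-190,"ax":0,"ay":0,"az":0},{"dx":-110,"dy":-40,"dz":-190,"ax":0,"ay":0,"az":0}]' 150
python3 - <<'E'
from h import *
cap('wrist','w21');cap('top','top21');cap('scene','s21');print(env.state()['joints'])
E
```

```text
t: 21.55
ee_pos: [0.5221, 0.2099, 0.1051]
tool_rot: [0.999, -0.043, 0.001, -0.002]
force: [0.5, 0.2, -2.4]
finger_gap: 0.141
t: 22.65
ee_pos: [0.413, 0.2626, 0.3007]
tool_rot: [0.999, -0.04, 0.003, -0.004]
force: [0.0, -0.2, 0.2]
finger_gap: 0.41
[-0.18206042  0.17156465 -0.53544795  1.81477612  0.09467099  1.17531627
 -0.83222834]
```

View pics/top21.png

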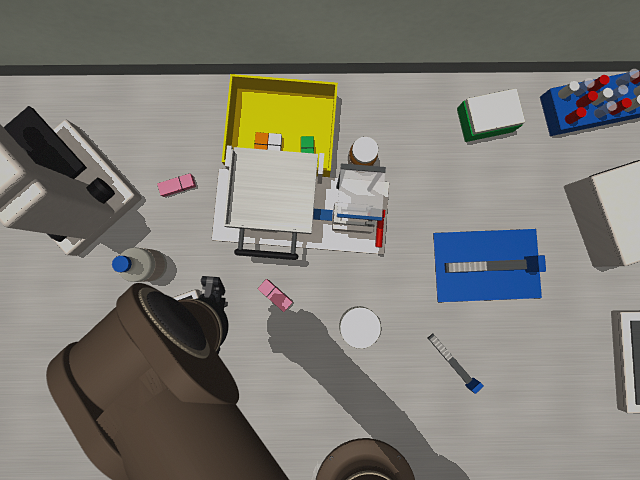

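View pics/s21.png

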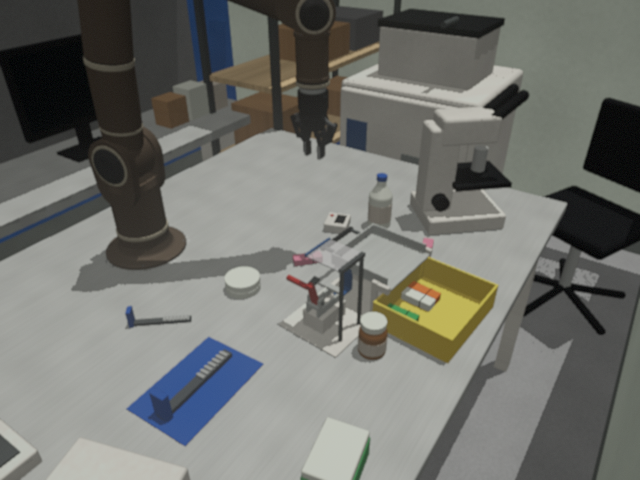

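View pics/w21.png

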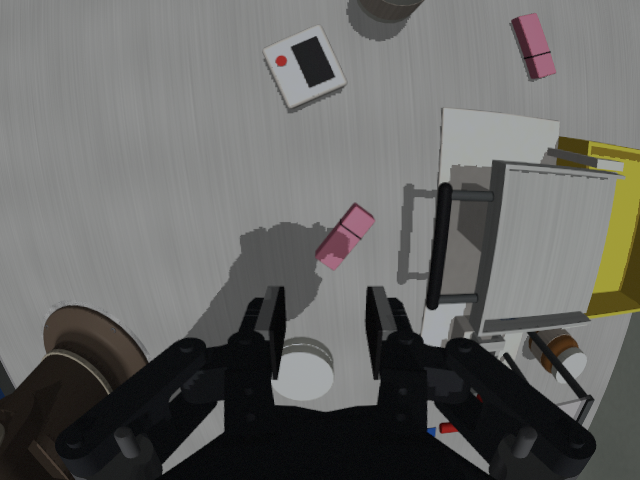

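The top view shows the tray level and empty, three boxes in the bin at (268,140) and (307,145), the pawl open at (380,228), and the bystanders in their places. One last check: that the bar's end lies within the mat.

```bash
python3 - <<'E'
from h import *
print('block -y edge',atz('top21',(546,263),.069),'tip',atz('top21',(446,267),.018),'mat edges',atz('top21',(540,265),.003),atz('top21',(435,265),.003))
a=cv2.imread('pics/top0.png').astype(int);b=cv2.imread('pics/top21.png').astype(int)
for n,(u,v) in dict(jar=(364,150),dish=(360,327),bottle=(122,264)).items():
    print(n,np.abs(a-b)[v-20:v+20,u-20:u+20].mean())
print(env.finish_job())
E
```

```text
block -y edge [ 0.49895699 -0.39419338  0.069     ] tip [ 0.49253706 -0.19244832  0.018     ] mat edges [ 0.49561036 -0.41471428  0.003     ] [ 0.4974929  -0.17163971  0.003     ]
jar 15.261666666666667
dish 19.132083333333334
bottle 13.589166666666667
the job is handed in; nothing more can be done
None
```

The patch differences were higher than I expected, so I'll check them offline on the saved pictures.

```bash
python3 - <<'E'
import cv2,numpy as np
a=cv2.imread('pics/top0.png',0).astype(np.float32);b=cv2.imread('pics/top21.png',0).astype(np.float32)
for n,(u,v,r) in dict(jar=(364,150,22),dish=(360,327,28),bottle=(140,264,32),bench=(600,150,25),mat=(487,290,20)).items():
    s=np.s_[v-r:v+r,u-r:u+r]; print(n,a[s].mean(),b[s].mean(),cv2.phaseCorrelate(a[s].copy(),b[s].copy()))
E
```

```text
jar 130.63947 145.84195 ((0.5084997840891639, 0.48286342045010144), 0.9991480879136073)
dish 153.11511 168.34024 ((-0.03425730574448593, -0.08973650115570564), 0.7719038233492109)
bottle 109.08203 110.92993 ((-0.010141821976603183, -0.03597910798855963), 0.6337143811397254)
bench 133.0284 148.4592 ((0.0008574792645354989, -0.01209519820935867), 0.9896802967071533)
mat 83.5575 93.75375 ((-0.1160021103614568, -0.01575765573716481), 0.5961895149946213)
```

The job is done and handed in at about 23 s of the 72 s allowed; handing in reported no verdict.

- **Pawl:** I gripped its finger bar with the hand leaning 30°, eased to about 26° near the top to stay off a joint limit. I swung it over to about 1.8 rad by geometry. It stayed open after release and is still open in the last pictures.
- **Toothed bar:** I drew it about 165 mm straight out of the guide and laid it flat on the mat. The last measurement puts both ends about 20 mm inside the mat's edges.
- **Tray:** I lifted it to about 0.9 rad and all three boxes slid off; they lie in the yellow bin. I then lowered the tray to level, and it is empty with nothing touching it.
- **Lowering force:** I pushed about 2 mm further than needed once the tray was on its stop. The wrist force briefly reached 33 N, then I eased it off before letting go.
- **Bystanders:** My first before-and-after comparison of the jar, dishes and bottle showed large differences. I had already handed in when I checked why. The final picture is simply brighter over the whole bench, and each one's position matches to within 0.7 px. I checked the timer only by eye; it is partly hidden by the arm in the last top view but is in its place in the other two.

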